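# Free a jammed desk punch by its flywheel

## Robot

A 6-joint arm with a two-finger parallel gripper is mounted at the origin on the work surface; the furniture and walls round the work are solid. World frame = base frame: x ahead of the robot, y to its left, z up, the work surface at z = 0. Lengths are in m, angles in rad, forces in N, time in s.
With the tool pointing down it reaches from about 0.375 to 0.9 m from the base axis. Payload 3.1 kg.
Tool frame: the origin (TCP) lies between the finger pads; the fingertips stand 11 mm ahead of it and the grasp point (between the pads) lies 8 mm behind it; z points along the fingers, y is the direction in which the jaws open and shut (so a half turn about z gives the same grasp; the last joint's range is limited). The gripper opens to 85 mm and grips with 20 to 120 N. Pads are 22 mm wide; open, the fingers measure 114 mm over their backs; the gripper's body (76 mm by 85 mm) begins 54 mm behind the grasp point. The pads swing forward as they close: fully open they stand 13 mm farther back than shut.
Start: joints at [1.133, 0.527, 1.433, -0, 1.181, -0.178], TCP at [0.16, 0.604, 0.242] pointing down, gripper open.
Joint ranges: [-3.08, 3.08], [-0.75, 2.2], [0.22, 2.44], [-1.43, 4.57], [0, 2.65], [-2.85, 2.85]. Speed limits (rad/s): [2.79, 2.79, 3.14, 3.14, 3.14, 3.14].

## Interface

Orientations are given as a unit quaternion [x, y, z, w].
In Python, from station import manip gives the robot as it stands.
- The arm moves only by the tool move_arm, never from a script. Its argument "deltas" is a list of rows, each a list of 5 numbers: the shift along the tool's x, y, z in units of 40 cm (1.0 is 40 cm), then the turn about the tool's z in units of 0.5 rad (1.0 is 0.5 rad), then the opening in per cent of the stroke, from 0 (shut) to 100 (fully open). In form: [[x, y, z, twist, grip], ...]. A call has exactly 8 rows; each row is the pose to reach, as a shift and turn from the pose commanded when the call began, along the tool's axes at that moment; what a row does not reach only later rows make up. A row lasts 1/12 s, in which the tool goes at most 41.7 mm and 7.16 degrees, less where a joint would pass 70% of its speed; a pose out of reach is approached as far as the arm can. A call with a number of a shift or a turn outside -1 to 1 is refused whole. A call with a gripper value outside its range is refused whole. The fingers move at their own pace and stop on an object; "force" is the grip in N (left out, the last holds). Time passes only in rows, so rows that repeat a pose let the fingers close, or fill a call up. It gives the time, the measured TCP pose, the force and the opening at its end, in the units of the state.
- manip.sense(): the state, without advancing time (a new reading comes with each control period).
- manip.snapshot(name): name is "scene" or "top" or "wrist"; returns (picture, depth): 384x512x3 uint8, red, green, blue; 384x512 float32, m along the optical axis (not along the pixel's ray), 0 where there is no reading.
- manip.get_calibration(name): a dict with "vfov" (degrees; the focal length in pixels is half the picture's height over the tangent of half this angle, whatever the lens; pixels are square), "cx", "cy" (the principal point, pixels), "D" ([k1, k2, p1, p2, k3] as OpenCV has them; the pictures are not rectified), "pose" (4x4, takes a point from camera to world coordinates). Camera axes: x right, y down, z forward; pixel columns grow to the right and rows downward; lengths in m; the calibration is good to about 2 mm. A picture is of the moment at which its call begins: read the wrist's pose just before it. get_calibration takes no time and is no camera call; for the wrist camera it gives the pose at the moment of the call.
- manip.sign_off(): hands the job in, once; it reports no verdict.
The state is a dict: "t": time; "q": joint angles; "qd": joint speeds; "tau": joint torques, N m; "tcp_pos": TCP position; "tool_rot": TCP orientation; "force": force on the tool from outside, world axes, zero at the start; "ft_torque": the same for the moment, N m; "finger_gap": opening from 0.0 (shut) to 1.0 (fully open).
Only numpy, scipy, OpenCV 4.12 (cv2) and the standard library are available. Lean on these libraries where they do the work, as an engineer would, in place of code of your own. Each camera call takes 0.05 s, during which the arm holds its last target.

## Task

The desk punch has jammed with its pins down in a brown board tag: turn the flywheel on its top clockwise by the black knob, feeling for the place where it stiffens to a peak and eases again, stop and let go just past that peak, where the wheel rests in its home notch with the pins fully up (any further and they come down again). Then draw the tag straight out of the punch and lay it flat on the middle of the grey notebook. Go gently: do not wrench the tag against the pins, shove the punch across the desk, let the wheel fly or knock the tape roll or the eraser about.

Things in the scene. Friction and masses are not known exactly. Their poses are not given: they have to be found in the camera images.
- punch: heavy grey desk punch, 168 x 138 x 102 mm and 5 kg, loose on a rubber foot: skids if pushed sideways with over about 20 N. Origin: centre of its underside; its x axis runs along the tag, away from the robot into the throat. Throat (26 to 40 mm above the desk) opens to -x; casting's front face is at x = -62 mm, a 38 mm wide feed tongue sticks out under the tag to x = -120 mm, top at 26 mm.
- axle (a point): point on the flywheel's upright axis, 139 mm above the desk, level with the knob's middle; 32 mm along +x from the punch's origin
- knob_mid (a point): middle of the black upright knob on the flywheel, 139 mm above the desk: round, 16 mm across, 36 mm tall, its foot at 121 mm, its axis 42 mm from the axle. It spins freely on its pin, so it can be held without turning the hand. Wheel's rim top is at 120 mm; nothing stands above it but the knob.
- wheel: steel flywheel, 104 mm across, 11 mm thick, lying flat on top of the punch. Turns clockwise from above (under 2 N at the knob) for 0.6 to 3.7 rad, then a resistance climbs over 0.35 rad to about 9 N, falls to nothing at the crest, and the wheel pulls ahead for 0.17 rad into the home notch; an equal crest is 0.17 rad beyond. Short of the crest it springs back. Its clamping on the shaft is arbitrary: knob's place and its own pose do not tell where home is.
- ram: steel bar with the two 7 mm pins, visible between the cheeks at the front; origin midway between the pin tips. Tips stand about 36 mm above the desk at home and 20 to 28 mm when jammed in the tag. Being driven by a round-topped cam it rises under 1 mm over the last 0.35 rad, so its height shows home only roughly.
- board_mid (a point): centre of the brown board tag, half-way up. Tag 180 x 60 x 5 mm, about 45 g, lying level, underside 26 mm above the desk, long axis along the punch's x; two holes 12 mm from its rear (+x) edge hold the pins. Its front 80 mm stands free of bed and tongue, the tongue being narrower than the tag.
- board: the same tag; origin at the centre of its underside, x along its 180 mm length towards the end with the holes, y across its 60 mm width, z up
- notebook: closed grey notebook with a dark band, 190 (x) x 148 (y) x 14 mm, lying flat, does not move; origin at the centre of its underside
- tape_roll: loose roll of tape, 65 mm across, 19 mm high, lying flat; a bystander
- eraser: loose small eraser, 46 x 21 x 13 mm; a bystander

How it is judged:
On the way:
1. the wheel has been let go and rests in its home notch with the pins fully up (z of ram in the frame of punch above 0.0348 m and angular speed of wheel below 0.3 rad/s and contact force between the fingers and wheel below 0.1 N), for 0.3 s.
At the end, for the whole second after the job is handed in: The pins are fully up (ram within 1.2 mm of its top) with the wheel at rest in its home notch, and the tag lies flat and still on the grey notebook, its centre within 45 mm of the notebook's centre along each side (z of ram in the frame of punch above 0.0348 m and angular speed of wheel below 0.2 rad/s and x of board_mid in the frame of notebook between -0.045 and 0.045 m and y of board_mid in the frame of notebook between -0.045 and 0.045 m and z of board_mid in the frame of notebook between 0.012 and 0.021 m and angle between board_mid's own z axis and vertical below 0.08 rad and linear speed of board below 0.02 m/s); the robot touches nothing.
It fails at once if the punch is pushed or dragged more than 8 mm across the desk (distance of punch from where it was at the start of the episode above 0.008 m).
It fails at once if the wheel is let fly (over 5 rad/s) (angular speed of wheel above 5 rad/s).
It fails at once if the tag is wrenched against the pins with over 12 N (contact force between board and ram above 12 N).
It fails at once if the tape roll is knocked more than 30 mm (distance of tape_roll from where it was at the start of the episode above 0.03 m).
It fails at once if the eraser is knocked more than 30 mm (distance of eraser from where it was at the start of the episode above 0.03 m).
It also fails if it takes over 72 s, if anything falls off the work surface, if the arm or the gripper's body presses on something with over 40 N, if the wrist force passes 120 N, or if a joint passes its speed limit or range.

## Working session

There is one attempt and no reset: what is moved stays moved. The work goes in short steps, Python scripts to look and compute and a tool call to move; the robot and the scene stay as the last step left them, time stands still between calls to the robot, and variables do not carry over. Pictures are saved under pics/ and viewed, and the job is handed in when it is done.

Besides the shell and the picture viewer there is one more tool, called after "Request:" by a JSON object that holds its "name" and its "arguments", one argument or row to a line. move_arm: Moves the arm, as the interface text tells. Its arguments: {"type":"object","properties":{"deltas":{"type":"array","items":{"type":"array","items":{"type":"number"}}},"force":{"type":"number"}},"required":["deltas"]}

```bash
mkdir -p pics; ls; cat > h.py <<'E'
import numpy as np,cv2
from station import manip
def snap(n,f):
    c=manip.get_calibration(n); p,d=manip.snapshot(n)
    cv2.imwrite('pics/'+f+'.png',p[:,:,::-1]); np.savez('pics/'+f+'.npz',p=p,d=d,pose=c['pose'],cx=c['cx'],cy=c['cy'],v=c['vfov'],D=c['D'])
    return p,d
def load(f):
    z=np.load('pics/'+f+'.npz'); h,w=z['d'].shape; fl=h/2/np.tan(np.radians(float(z['v']))/2)
    K=np.array([[fl,0,float(z['cx'])],[0,fl,float(z['cy'])],[0,0,1]])
    u,v=np.meshgrid(np.arange(w),np.arange(h)); pts=np.stack([u,v],-1).reshape(-1,1,2).astype(np.float64)
    n=cv2.undistortPoints(pts,K,z['D']).reshape(h,w,2); T=z['pose']
    P=np.concatenate([n*z['d'][...,None],z['d'][...,None]],-1)
    W=P@T[:3,:3].T+T[:3,3]; W[z['d']==0]=np.nan
    return z['p'],W,n,T,K
E
python3 - <<'E'
from h import *
print(manip.sense())
for n in('scene','top','wrist'):
    snap(n,n+'0'); c=manip.get_calibration(n); print(n,c['vfov'],c['D'],np.round(c['pose'],3).tolist())
E
```

```text
pics
{'t': 0.0, 'q': array([ 1.13348722e+00,  5.28480508e-01,  1.43389372e+00,  1.40710247e-06,
        1.18139922e+00, -1.78462664e-01]), 'qd': array([ 0.00126637,  0.00018575, -0.00063535,  0.00036876, -0.00043121,
       -0.00069759]), 'tau': array([ 5.10719565e-04, -4.42349374e+01, -1.78026938e+01, -3.11799758e-04,
        8.32880556e-03, -1.52865283e-05]), 'tcp_pos': array([0.15963092, 0.60355875, 0.24132751]), 'tool_rot': array([ 1.29062401e-01,  9.91635875e-01, -1.03892857e-03, -3.31059940e-04]), 'force': array([ 1.43342576, -1.10676152,  0.49517914]), 'ft_torque': array([-0.04495368, -0.00826   , -0.03625755]), 'finger_gap': 0.9969913662502343}
scene 45.01569526394908 [-0.03156238  0.          0.          0.          0.        ] [[0.77, -0.441, 0.462, -0.003], [-0.638, -0.526, 0.562, -0.79], [-0.005, -0.727, -0.686, 0.893], [0.0, 0.0, 0.0, 1.0]]
top 49.558535696576044 [-0.10545807  0.          0.          0.          0.        ] [[-0.004, -0.999, 0.042, 0.489], [-1.0, 0.004, 0.008, -0.152], [-0.008, -0.042, -0.999, 1.076], [0.0, 0.0, 0.0, 1.0]]
wrist 59.38373781026805 [-0.08646608  0.          0.          0.          0.        ] [[0.256, 0.93, 0.263, 0.094], [0.967, -0.246, -0.072, 0.621], [-0.002, 0.273, -0.962, 0.373], [0.0, 0.0, 0.0, 1.0]]
```

View pics/scene0.png

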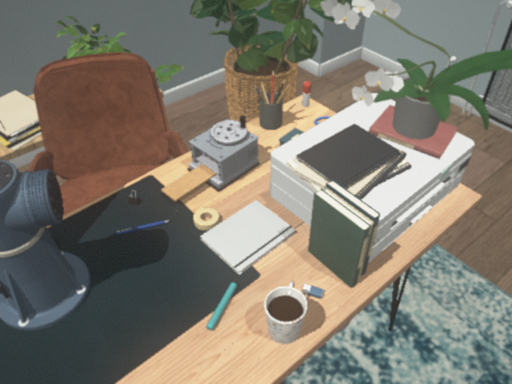

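View pics/top0.png

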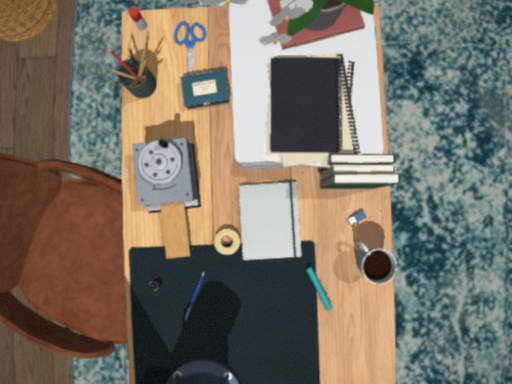

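View pics/wrist0.png

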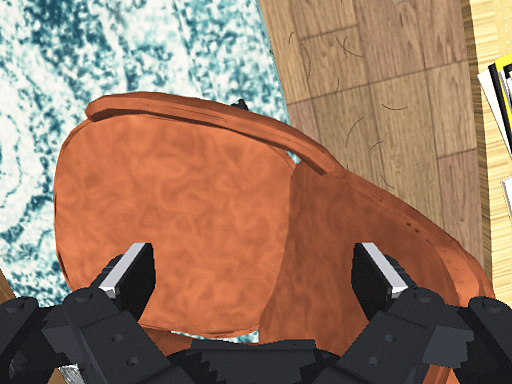

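```bash
python3 - <<'E'
from h import *
p,W,n,T,K=load('top0')
cv2.imwrite('pics/crop1.png',cv2.resize(p[115:275,110:310,::-1],None,fx=4,fy=4,interpolation=cv2.INTER_CUBIC)[:600])
def q(name,m):
    P=W[m]; print(name,len(P),np.round(np.nanmedian(P,0),4), np.round(np.nanmin(P,0),3),np.round(np.nanmax(P,0),3))
R=np.zeros(W.shape[:2],bool)
for nm,(r0,r1,c0,c1),(z0,z1) in [('punchbody',(125,215,125,205),(0.085,0.106)),('wheel',(125,215,125,205),(0.11,0.125)),('knob',(125,215,125,205),(0.14,0.17)),('tag',(200,262,150,200),(0.02,0.04)),('nb',(175,265,230,305),(0.01,0.02)),('tape',(225,258,210,242),(0.012,0.03))]:
    m=R.copy(); m[r0:r1,c0:c1]=1; m&=(W[...,2]>z0)&(W[...,2]<z1); q(nm,m)
    if m.sum()>5:
        print('  rect',[np.round(x,4) for x in cv2.minAreaRect(W[m][:,:2].astype(np.float32)*1000)], cv2.minEnclosingCircle(W[m][:,:2].astype(np.float32)*1000))
E
```

```text
punchbody 1864 [0.552  0.0659 0.1026] [0.505 0.009 0.085] [0.666 0.155 0.106]
  rect [array([584.702 ,  81.9501]), array([149.0542, 133.6891]), np.float64(6.771)] ((585.0664672851562, 80.98306274414062), 97.18965148925781)
wheel 1419 [0.6025 0.084  0.1192] [0.555 0.032 0.11 ] [0.657 0.135 0.125]
  rect [array([606.191 ,  83.4406]), array([101.657 , 101.6801]), np.float64(1.9827)] ((605.0503540039062, 83.75300598144531), 52.20650100708008)
knob 52 [0.643  0.0705 0.157 ] [0.636 0.064 0.141] [0.653 0.078 0.161]
  rect [array([643.7769,  70.9352]), array([14.3833, 14.5343]), np.float64(45.5331)] ((644.3850708007812, 71.1137466430664), 8.302108764648438)
tag 1479 [0.4504 0.0646 0.0312] [0.372 0.008 0.02 ] [0.518 0.131 0.037]
  rect [array([444.7403,  62.1089]), array([140.3065, 124.2838]), np.float64(6.6486)] ((453.3071594238281, 62.83953857421875), 84.35018157958984)
nb 4287 [ 0.4643 -0.1732  0.0141] [ 0.367 -0.252  0.01 ] [ 0.564 -0.073  0.02 ]
  rect [array([ 464.6788, -159.4948]), array([190.4624, 180.274 ]), np.float64(3.2217)] ((465.9099426269531, -167.75823974609375), 123.25724792480469)
tape 416 [ 0.4142 -0.0661  0.0207] [ 0.381 -0.097  0.013] [ 0.445 -0.033  0.027]
  rect [array([413.0275, -64.9122]), array([63.3289, 63.6952]), np.float64(0.3881)] ((413.6799621582031, -65.56121826171875), 32.671451568603516)
```

View pics/crop1.png

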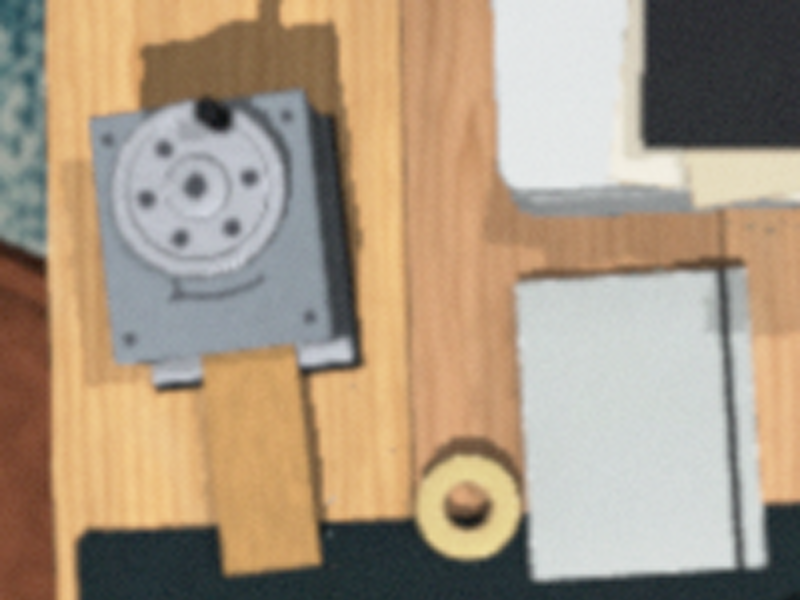

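```bash
python3 - <<'E'
from h import *
p,W,n,T,K=load('top0'); 
hsv=cv2.cvtColor(p,cv2.COLOR_RGB2HSV)
for r,c in [(230,175),(230,140),(240,215)]: print(hsv[r,c],W[r,c])
# height map coarse
for src in('top0','scene0'):
    _,V,*_=load(src); P=V.reshape(-1,3); P=P[~np.isnan(P[:,0])]
    print(src)
    for x in np.arange(0.15,0.9,0.05):
        print('%.2f'%x,[ (lambda s: '%.2f'%s.max() if len(s) else ' -- ')(P[(abs(P[:,0]-x)<.025)&(abs(P[:,1]-y)<.025)][:,2]) for y in np.arange(0.6,-0.3,-0.05)])
m=np.zeros(W.shape[:2],bool); m[200:262,150:200]=1
m&=(W[...,2]>0.02)&(W[...,2]<0.04)&(hsv[...,1]>0)
# exclude bed (grey)
m&=(hsv[...,1]>90)
m=cv2.morphologyEx(m.astype(np.uint8),cv2.MORPH_OPEN,np.ones((3,3)))>0
X=W[m]; print(m.sum(),cv2.minAreaRect(X[:,:2].astype(np.float32)*1000),np.median(X[:,2]))
# notebook
m=np.zeros(W.shape[:2],bool); m[175:265,236:305]=1; m&=(W[...,2]>0.010)&(W[...,2]<0.02)&(W[...,1]<-0.09)
m=cv2.morphologyEx(m.astype(np.uint8),cv2.MORPH_OPEN,np.ones((5,5)))>0
print('nb',cv2.minAreaRect(W[m][:,:2].astype(np.float32)*1000))
E
```

```text
[ 17 130 212] [0.44262813 0.06495728 0.0284329 ]
[ 17 117 234] [0.44133896 0.16302309 0.00087994]
[ 22  93 220] [ 0.41681222 -0.03562312  0.02012954]
top0
0.15 ['-0.12', '-0.12', '-0.25', '-0.25', '-0.25', '-0.26', '-0.26', ' -- ', '0.01', '0.01', '0.01', '0.01', '0.01', '0.01', '0.01', '0.01', '0.01', '0.01']
0.20 ['-0.15', '-0.25', '-0.25', '-0.25', '-0.26', '-0.26', '-0.26', ' -- ', '0.01', '0.01', '0.01', '0.01', '0.01', '0.01', '0.01', '0.01', '0.01', '0.01']
0.25 ['-0.25', '-0.25', '-0.26', '-0.26', '-0.26', '-0.26', '-0.26', ' -- ', '0.01', '0.01', '0.01', '0.02', '0.02', '0.01', '0.01', '0.01', '0.01', '0.01']
0.30 ['-0.25', '-0.25', '-0.26', '-0.26', '-0.26', '-0.26', '-0.26', ' -- ', '0.01', '0.04', '0.04', '0.01', '0.02', '0.01', '0.01', '0.01', '0.01', '0.01']
0.35 ['-0.24', '-0.25', '-0.26', '-0.26', '-0.26', '-0.26', '-0.26', ' -- ', '0.01', '0.01', '0.03', '0.03', '0.01', '0.01', '0.02', '0.02', '0.02', '0.02']
0.40 ['-0.20', '-0.25', '-0.26', '-0.26', '-0.26', '-0.26', '-0.26', ' -- ', '0.01', '0.01', '0.04', '0.04', '0.01', '0.03', '0.03', '0.02', '0.02', '0.02']
0.4
[... 3224 characters left out ...]
'0.19', '0.19']
0.75 [' -- ', ' -- ', ' -- ', ' -- ', ' -- ', ' -- ', ' -- ', ' -- ', '0.01', '0.15', '0.01', '0.05', '0.05', ' -- ', '0.16', '0.19', '0.19', '0.19']
0.80 [' -- ', ' -- ', ' -- ', ' -- ', ' -- ', ' -- ', ' -- ', ' -- ', '0.16', '0.14', '0.16', '0.05', '0.46', '0.47', '0.48', '0.46', '0.27', '0.19']
0.85 [' -- ', ' -- ', ' -- ', ' -- ', ' -- ', ' -- ', ' -- ', ' -- ', '0.16', '0.14', '0.17', '0.05', '0.05', '0.47', '0.48', '0.48', '0.34', '0.32']
1318 ((443.44842529296875, 65.46061706542969), (138.48667907714844, 61.62055206298828), 6.935140132904053) 0.03145736556874268
nb ((465.7651062011719, -175.27056884765625), (189.95904541015625, 148.39016723632812), 3.2752156257629395)
```

```bash
cat >> h.py <<'E'
from scipy.spatial.transform import Rotation as Ro
def to(x,y,z,yaw):
    s=manip.sense(); R=Ro.from_quat(s['tool_rot']).as_matrix()
    d=R.T@(np.array([x,y,z])-s['tcp_pos'])/0.4
    cy=np.arctan2(R[1,1],R[0,1]); dt=(yaw-cy+np.pi)%(2*np.pi)-np.pi
    print('delta',np.round(d,4),'twist',round(-dt/0.5,3),'yawnow',round(cy,4),'t',s['t'],'q6',s['q'][5],'F',np.round(s['force'],2),'pos',np.round(s['tcp_pos'],4),'gap',s['finger_gap'])
E
python3 - <<'E'
from h import *
to(0.60,0.08,0.27,1.61)
E
```

```text
delta [-1.3992 -0.9841 -0.0699] twist -0.596 yawnow 1.312 t 0.15 q6 -0.17848210130218448 F [ 0.16 -0.59  0.37] pos [0.1597 0.6037 0.2416] gap 0.9982538598396024
```

Request:
{"name": "move_arm", "arguments": {
  "deltas": [
    [-0.06, -0.04, -0.01, 0, 60],
    [-0.14, -0.1, -0.02, 0, 60],
    [-0.22, -0.155, -0.03, 0, 60],
    [-0.3, -0.21, -0.04, 0, 60],
    [-0.38, -0.265, -0.05, 0, 60],
    [-0.46, -0.32, -0.06, 0, 60],
    [-0.54, -0.375, -0.07, 0, 60],
    [-0.62, -0.43, -0.07, 0, 60]
  ]
}}

```text
t: 0.82
tcp_pos: [0.3567, 0.3731, 0.271]
tool_rot: [0.129, 0.992, 0.0, 0.001]
force: [0.8, 0.7, 0.2]
finger_gap: 0.596
```

Request:
{"name": "move_arm", "arguments": {
  "deltas": [
    [-0.08, -0.056, 0, 0, 60],
    [-0.16, -0.112, 0, 0, 60],
    [-0.24, -0.168, 0, 0, 60],
    [-0.32, -0.224, 0, 0, 60],
    [-0.4, -0.28, 0, 0, 60],
    [-0.48, -0.336, 0, 0, 60],
    [-0.56, -0.392, 0, 0, 60],
    [-0.62, -0.43, 0, 0, 60]
  ]
}}

```text
t: 1.48
tcp_pos: [0.5532, 0.1418, 0.2701]
tool_rot: [0.13, 0.992, -0.0, 0.0]
force: [0.3, 0.2, 0.3]
finger_gap: 0.6
```

```bash
python3 - <<'E'
from h import *
to(0.60,0.08,0.27,1.61)
E
```

```text
delta [-0.153  -0.119   0.0005] twist -0.6 yawnow 1.3101 t 1.4833 q6 -1.2540506828407 F [0.31 0.15 0.29] pos [0.5532 0.1418 0.2701] gap 0.5997789137539928
```

Request:
{"name": "move_arm", "arguments": {
  "deltas": [
    [-0.04, -0.03, 0, -0.15, 60],
    [-0.08, -0.06, 0, -0.3, 60],
    [-0.12, -0.09, 0, -0.45, 60],
    [-0.153, -0.119, 0, -0.6, 60],
    [-0.153, -0.119, 0, -0.6, 60],
    [-0.153, -0.119, 0, -0.6, 40],
    [-0.153, -0.119, 0, -0.6, 40],
    [-0.153, -0.119, 0, -0.6, 40]
  ]
}}

```text
t: 2.15
tcp_pos: [0.5974, 0.084, 0.2701]
tool_rot: [-0.021, 1.0, 0.0, -0.001]
force: [-0.3, -0.7, 0.0]
finger_gap: 0.401
```

```bash
python3 - <<'E'
from h import *
snap('wrist','w1'); to(0.6,0.08,0.27,1.61)
E
```

```text
delta [-0.0058 -0.0103  0.0006] twist 0.005 yawnow 1.6125 t 2.2 q6 -1.658069763437701 F [ 0.79 -0.01 -0.85] pos [0.5975 0.084  0.2702] gap 0.3970717225944707
```

View pics/w1.png

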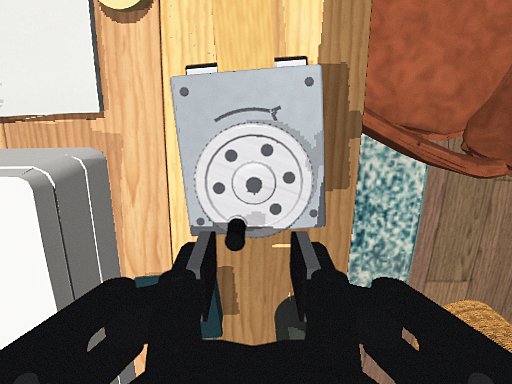

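```bash
python3 - <<'E'
from h import *
p,W,n,T,K=load('w1')
m=np.zeros(W.shape[:2],bool); m[110:245,180:325]=1
Z=W[...,2]
w=m&(Z>0.115)&(Z<0.125); 
w=cv2.morphologyEx(w.astype(np.uint8),cv2.MORPH_OPEN,np.ones((3,3)))
cs,_=cv2.findContours(w,cv2.RETR_EXTERNAL,cv2.CHAIN_APPROX_NONE); c=max(cs,key=cv2.contourArea)[:,0]
B=W[c[:,1],c[:,0]]; print('wheelz',np.nanmedian(Z[w>0]))
# robust circle fit
from scipy.optimize import least_squares
f=lambda q:np.hypot(B[:,0]-q[0],B[:,1]-q[1])-q[2]
r=least_squares(f,[.605,.084,.052],loss='soft_l1',f_scale=.001); print('circle',r.x)
print('hub',W[184,254])
k=np.zeros_like(m); k[205:255,220:255]=1
k&=(Z>0.15)&(Z<0.17); print('knobtop',k.sum(),np.nanmedian(W[k],0),cv2.minEnclosingCircle(W[k][:,:2].astype(np.float32)*1000))
k2=np.zeros_like(m);k2[205:255,220:255]=1;k2&=(Z>0.125)&(Z<0.17);print(cv2.minEnclosingCircle(W[k2][:,:2].astype(np.float32)*1000))
s=r.x; kn=np.nanmean(W[k],0); print('phi',np.arctan2(kn[1]-s[1],kn[0]-s[0]),np.hypot(kn[1]-s[1],kn[0]-s[0]))
E
```

```text
wheelz 0.11776373621770708
circle [0.60321276 0.08437736 0.05081079]
hub [0.60254807 0.08468544 0.12694116]
knobtop 306 [0.6418871  0.07052909 0.15620125] ((643.0122680664062, 70.89134979248047), 8.246502876281738)
((643.0762939453125, 70.70665740966797), 8.292344093322754)
phi -0.3390867570376595 0.04121108867025631
```

```bash
python3 - <<'E'
from h import *
to(0.643,0.0707,0.138,1.50)
E
```

```text
delta [-0.1125 -0.0381  0.3305] twist 0.225 yawnow 1.6125 t 2.2 q6 -1.658069763437701 F [ 0.79 -0.01 -0.85] pos [0.5975 0.084  0.2702] gap 0.3970717225944707
```

Request:
{"name": "move_arm", "arguments": {
  "deltas": [
    [-0.03, -0.01, 0, 0.1, 40],
    [-0.06, -0.02, 0, 0.2, 40],
    [-0.09, -0.03, 0, 0.225, 40],
    [-0.1125, -0.038, 0.02, 0.225, 40],
    [-0.1125, -0.038, 0.06, 0.225, 40],
    [-0.1125, -0.038, 0.11, 0.225, 40],
    [-0.1125, -0.038, 0.15, 0.225, 40],
    [-0.1125, -0.038, 0.17, 0.225, 40]
  ]
}}

```text
t: 2.87
tcp_pos: [0.642, 0.0704, 0.1993]
tool_rot: [0.035, 0.999, 0.0, -0.003]
force: [-0.1, -0.3, -0.8]
finger_gap: 0.397
```

```bash
python3 - <<'E'
from h import *
snap('wrist','w2');to(0.643,0.0707,0.138,1.50)
E
```

```text
delta [-0.0044  0.0012  0.1514] twist 0.0 yawnow 1.5002 t 2.9167 q6 -1.5639477514571338 F [-0.63  0.27 -0.37] pos [0.6416 0.0703 0.1986] gap 0.40244272110795193
```

View pics/w2.png

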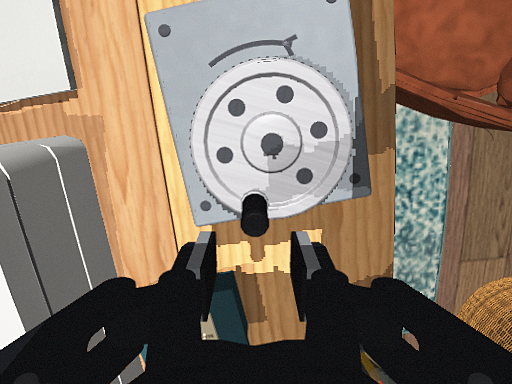

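Request:
{"name": "move_arm", "arguments": {
  "deltas": [
    [-0.004, 0.001, 0.03, 0, 40],
    [-0.004, 0.001, 0.06, 0, 40],
    [-0.004, 0.001, 0.09, 0, 40],
    [-0.004, 0.001, 0.12, 0, 40],
    [-0.004, 0.001, 0.14, 0, 40],
    [-0.004, 0.001, 0.15, 0, 30],
    [-0.004, 0.001, 0.15, 0, 24],
    [-0.004, 0.001, 0.15, 0, 24]
  ],
  "force": 20
}}

```text
t: 3.58
tcp_pos: [0.6457, 0.0699, 0.1422]
tool_rot: [0.036, 0.999, -0.0, 0.0]
force: [0.4, -0.7, 0.5]
finger_gap: 0.243
```

```bash
python3 - <<'E'
from h import *
snap('wrist','w3');to(0.643,0.0707,0.138,1.50)
# arc shift for cw angle a: centre (axle) in tool frame
R=Ro.from_quat(manip.sense()['tool_rot']).as_matrix(); s=manip.sense()['tcp_pos']
c=R.T@(np.array([.6035,.084,s[2]])-s); c[2]=0;print('c',c)
E
```

```text
delta [0.0075 0.0015 0.0117] twist -0.001 yawnow 1.4994 t 3.6333 q6 -1.5633013647523004 F [ 1.19 -0.48  0.53] pos [0.646  0.0699 0.1427] gap 0.23887712022043042
c [0.04335839 0.01103947 0.        ]
```

View pics/w3.png

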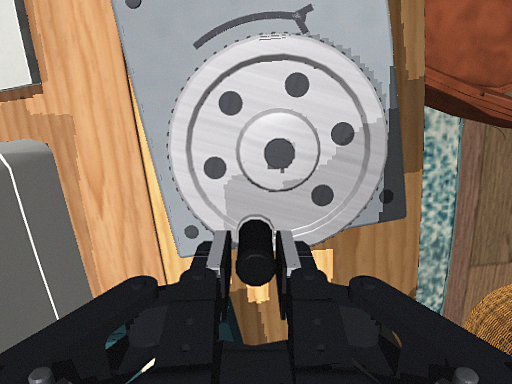

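```bash
cat >> h.py <<'E'
def arc(A,n=8,c=(.0404,.0104)):
    c=np.array(c); out=[]
    for i in range(1,n+1):
        a=A*i/n; R=np.array([[np.cos(a),-np.sin(a)],[np.sin(a),np.cos(a)]]); d=(c-R@c)/.4
        out.append([round(d[0],4),round(d[1],4),0,round(a/.5,3)])
    print(A,out)
E
python3 -c "
from h import *
arc(.16,4); arc(.4); arc(.08);arc(.05)"
```

```text
0.16 [[np.float64(0.0011), np.float64(-0.004), 0, 0.08], [np.float64(0.0024), np.float64(-0.008), 0, 0.16], [np.float64(0.0038), np.float64(-0.0119), 0, 0.24], [np.float64(0.0054), np.float64(-0.0158), 0, 0.32]]
0.4 [[np.float64(0.0014), np.float64(-0.005), 0, 0.1], [np.float64(0.0031), np.float64(-0.01), 0, 0.2], [np.float64(0.005), np.float64(-0.0148), 0, 0.3], [np.float64(0.0072), np.float64(-0.0195), 0, 0.4], [np.float64(0.0096), np.float64(-0.0242), 0, 0.5], [np.float64(0.0122), np.float64(-0.0287), 0, 0.6], [np.float64(0.015), np.float64(-0.0331), 0, 0.7], [np.float64(0.0181), np.float64(-0.0373), 0, 0.8]]
0.08 [[np.float64(0.0003), np.float64(-0.001), 0, 0.02], [np.float64(0.0005), np.float64(-0.002), 0, 0.04], [np.float64(0.0008), np.float64(-0.003), 0, 0.06], [np.float64(0.0011), np.float64(-0.004), 0, 0.08], [np.float64(0.0014), np.float64(-0.005), 0, 0.1], [np.float64(0.0017), np.float64(-0.006), 0, 0.12], [np.float64(0.0021), np.float64(-0.007), 0, 0.14], [np.float64(0.0024), np.float64(-0.008), 0, 0.16]]
0.05 [[np.float64(0.0002), np.float64(-0.0006), 0, 0.013], [np.float64(0.0003), np.float64(-0.0013), 0, 0.025], [np.float64(0.0005), np.float64(-0.0019), 0, 0.038], [np.float64(0.0007), np.float64(-0.0025), 0, 0.05], [np.float64(0.0009), np.float64(-0.0031), 0, 0.062], [np.float64(0.001), np.float64(-0.0038), 0, 0.075], [np.float64(0.0012), np.float64(-0.0044), 0, 0.088], [np.float64(0.0014), np.float64(-0.005), 0, 0.1]]
```

Request:
{"name": "move_arm", "arguments": {
  "deltas": [
    [0.003, 0.001, 0.004, 0, 23],
    [0.0065, 0.001, 0.01, 0, 23],
    [0.0065, 0.001, 0.01, 0, 22],
    [0.0065, 0.001, 0.01, 0, 22],
    [0.0065, 0.001, 0.01, 0, 22],
    [0.0065, 0.001, 0.01, 0, 22],
    [0.0065, 0.001, 0.01, 0, 22],
    [0.0065, 0.001, 0.01, 0, 22]
  ]
}}

```text
t: 4.3
tcp_pos: [0.6431, 0.0705, 0.1384]
tool_rot: [0.036, 0.999, -0.0, 0.0]
force: [0.6, -0.6, 0.5]
finger_gap: 0.215
```

```bash
python3 - <<'E'
from h import *
to(0.643,0.0707,0.138,1.50)
E
```

```text
delta [0.0003 0.0004 0.001 ] twist -0.001 yawnow 1.4995 t 4.3 q6 -1.5626680950528986 F [ 0.62 -0.59  0.53] pos [0.6431 0.0705 0.1384] gap 0.21539074353065513
```

Request:
{"name": "move_arm", "arguments": {
  "deltas": [
    [0.0014, -0.005, 0, 0.1, 22],
    [0.0031, -0.01, 0, 0.2, 22],
    [0.005, -0.0148, 0, 0.3, 22],
    [0.0072, -0.0195, 0, 0.4, 22],
    [0.0096, -0.0242, 0, 0.5, 22],
    [0.0122, -0.0287, 0, 0.6, 22],
    [0.0122, -0.0287, 0, 0.6, 22],
    [0.0122, -0.0287, 0, 0.6, 22]
  ]
}}

```text
t: 4.97
tcp_pos: [0.6374, 0.0596, 0.1384]
tool_rot: [0.184, 0.983, 0.0, 0.0]
force: [-0.8, 0.6, -0.5]
finger_gap: 0.22
```

```bash
cat >> h.py <<'E'
AX=np.array([.6035,.084])
def tang():
    s=manip.sense(); r=s['tcp_pos'][:2]-AX; ph=np.arctan2(r[1],r[0]); t=np.array([np.sin(ph),-np.cos(ph)]) # cw tangent
    F=s['force'][:2]; print('t %.2f phi %.3f cw %.3f r %.4f Fcw %.2f Frad %.2f Fz %.2f q6 %.2f gap %.3f'%(s['t'],ph,(-0.325-ph)%(2*np.pi),np.hypot(*r),F@t,F@(r/np.hypot(*r)),s['force'][2],s['q'][5],s['finger_gap']), 'z',s['tcp_pos'][2])
E
python3 - <<'E'
from h import *
tang(); arc(.2)
snap('wrist','w4');
E
```

```text
t 4.97 phi -0.624 cw 0.299 r 0.0418 Fcw -0.02 Frad -1.00 Fz -0.46 q6 -1.28 gap 0.220 z 0.13838591302424713
0.2 [[np.float64(0.0007), np.float64(-0.0025), 0, 0.05], [np.float64(0.0014), np.float64(-0.005), 0, 0.1], [np.float64(0.0022), np.float64(-0.0075), 0, 0.15], [np.float64(0.0031), np.float64(-0.01), 0, 0.2], [np.float64(0.004), np.float64(-0.0124), 0, 0.25], [np.float64(0.005), np.float64(-0.0148), 0, 0.3], [np.float64(0.0061), np.float64(-0.0172), 0, 0.35], [np.float64(0.0072), np.float64(-0.0195), 0, 0.4]]
```

View pics/w4.png

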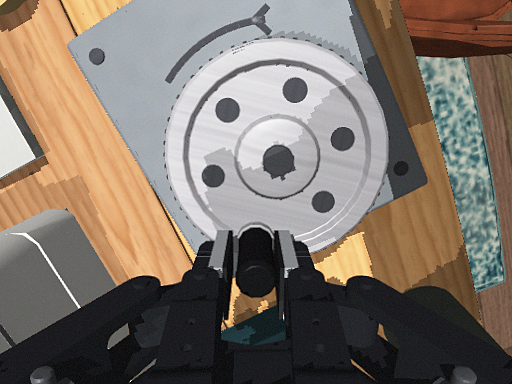

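Request:
{"name": "move_arm", "arguments": {
  "deltas": [
    [0.0014, -0.005, 0, 0.1, 22],
    [0.0031, -0.01, 0, 0.2, 22],
    [0.005, -0.0148, 0, 0.3, 22],
    [0.0072, -0.0195, 0, 0.4, 22],
    [0.0096, -0.0242, 0, 0.5, 22],
    [0.0122, -0.0287, 0, 0.6, 22],
    [0.0122, -0.0287, 0, 0.6, 22],
    [0.0122, -0.0287, 0, 0.6, 22]
  ]
}}

```text
t: 5.68
tcp_pos: [0.6288, 0.0505, 0.1384]
tool_rot: [0.328, 0.945, -0.0, 0.0]
force: [-0.3, 1.1, -1.0]
finger_gap: 0.222
```

Request:
{"name": "move_arm", "arguments": {
  "deltas": [
    [0.0007, -0.0025, 0, 0.05, 22],
    [0.0014, -0.005, 0, 0.1, 22],
    [0.0022, -0.0075, 0, 0.15, 22],
    [0.0031, -0.01, 0, 0.2, 22],
    [0.004, -0.0124, 0, 0.25, 22],
    [0.005, -0.0148, 0, 0.3, 22],
    [0.0061, -0.0172, 0, 0.35, 22],
    [0.0072, -0.0195, 0, 0.4, 22]
  ]
}}

```text
t: 6.35
tcp_pos: [0.6215, 0.0461, 0.1384]
tool_rot: [0.423, 0.906, 0.0, 0.0]
force: [1.6, 1.1, -0.4]
finger_gap: 0.219
```

```bash
python3 - <<'E'
from h import *
tang()
E
```

```text
t 6.35 phi -1.128 cw 0.803 r 0.0419 Fcw -1.91 Frad -0.28 Fz -0.38 q6 -0.80 gap 0.219 z 0.13836333136646906
```

Request:
{"name": "move_arm", "arguments": {
  "deltas": [
    [0.0007, -0.0025, 0, 0.05, 22],
    [0.0014, -0.005, 0, 0.1, 22],
    [0.0022, -0.0075, 0, 0.15, 22],
    [0.0031, -0.01, 0, 0.2, 22],
    [0.004, -0.0124, 0, 0.25, 22],
    [0.005, -0.0148, 0, 0.3, 22],
    [0.0061, -0.0172, 0, 0.35, 22],
    [0.0072, -0.0195, 0, 0.4, 22]
  ]
}}

```text
t: 7.02
tcp_pos: [0.6136, 0.0433, 0.1384]
tool_rot: [0.511, 0.859, 0.0, 0.0]
force: [0.9, 0.8, 0.0]
finger_gap: 0.218
```

```bash
python3 - <<'E'
from h import *
tang()
E
```

```text
t 7.02 phi -1.327 cw 1.002 r 0.0419 Fcw -1.09 Frad -0.53 Fz 0.02 q6 -0.61 gap 0.218 z 0.13835103110737845
```

Still only friction. Continue in 0.2 rad steps.

Request:
{"name": "move_arm", "arguments": {
  "deltas": [
    [0.0007, -0.0025, 0, 0.05, 22],
    [0.0014, -0.005, 0, 0.1, 22],
    [0.0022, -0.0075, 0, 0.15, 22],
    [0.0031, -0.01, 0, 0.2, 22],
    [0.004, -0.0124, 0, 0.25, 22],
    [0.005, -0.0148, 0, 0.3, 22],
    [0.0061, -0.0172, 0, 0.35, 22],
    [0.0072, -0.0195, 0, 0.4, 22]
  ]
}}

```text
t: 7.68
tcp_pos: [0.6057, 0.0422, 0.1384]
tool_rot: [0.595, 0.804, 0.0, 0.0]
force: [2.5, 1.2, -0.5]
finger_gap: 0.218
```

```bash
python3 - <<'E'
from h import *
tang()
E
```

```text
t 7.68 phi -1.517 cw 1.192 r 0.0419 Fcw -2.61 Frad -1.10 Fz -0.48 q6 -0.41 gap 0.218 z 0.13840871556913575
```

Request:
{"name": "move_arm", "arguments": {
  "deltas": [
    [0.0004, -0.0013, 0, 0.025, 22],
    [0.0007, -0.0025, 0, 0.05, 22],
    [0.0011, -0.0038, 0, 0.075, 22],
    [0.0014, -0.005, 0, 0.1, 22],
    [0.0018, -0.0063, 0, 0.125, 22],
    [0.0022, -0.0075, 0, 0.15, 22],
    [0.0022, -0.0075, 0, 0.15, 22],
    [0.0022, -0.0075, 0, 0.15, 22]
  ]
}}

```text
t: 8.35
tcp_pos: [0.6022, 0.0421, 0.1384]
tool_rot: [0.623, 0.782, -0.0, -0.0]
force: [2.3, 1.4, 0.6]
finger_gap: 0.219
```

```bash
python3 - <<'E'
from h import *
tang()
E
```

```text
t 8.35 phi -1.602 cw 1.277 r 0.0419 Fcw -2.29 Frad -1.43 Fz 0.60 q6 -0.34 gap 0.219 z 0.13835680425507368
```

Request:
{"name": "move_arm", "arguments": {
  "deltas": [
    [0.0004, -0.0013, 0, 0.025, 22],
    [0.0007, -0.0025, 0, 0.05, 22],
    [0.0011, -0.0038, 0, 0.075, 22],
    [0.0014, -0.005, 0, 0.1, 22],
    [0.0018, -0.0063, 0, 0.125, 22],
    [0.0022, -0.0075, 0, 0.15, 22],
    [0.0026, -0.0088, 0, 0.175, 22],
    [0.0031, -0.01, 0, 0.2, 22]
  ]
}}

```text
t: 9.02
tcp_pos: [0.598, 0.0424, 0.1383]
tool_rot: [0.662, 0.749, -0.0, 0.0]
force: [2.7, 0.9, 0.8]
finger_gap: 0.22
```

```bash
python3 - <<'E'
from h import *
tang()
E
```

```text
t 9.02 phi -1.701 cw 1.376 r 0.0419 Fcw -2.56 Frad -1.26 Fz 0.81 q6 -0.24 gap 0.220 z 0.13831518767186385
```

Request:
{"name": "move_arm", "arguments": {
  "deltas": [
    [0.0004, -0.0013, 0, 0.025, 22],
    [0.0007, -0.0025, 0, 0.05, 22],
    [0.0014, -0.005, 0, 0.1, 22],
    [0.0018, -0.0063, 0, 0.125, 22],
    [0.0022, -0.0075, 0, 0.15, 22],
    [0.0031, -0.01, 0, 0.2, 22],
    [0.004, -0.0124, 0, 0.25, 22],
    [0.005, -0.0148, 0, 0.3, 22]
  ]
}}

```text
t: 9.68
tcp_pos: [0.592, 0.0436, 0.1383]
tool_rot: [0.717, 0.697, -0.0, 0.0]
force: [1.8, -1.0, 0.7]
finger_gap: 0.224
```

```bash
python3 - <<'E'
from h import *
tang()
E
```

```text
t 9.68 phi -1.848 cw 1.523 r 0.0420 Fcw -1.98 Frad 0.48 Fz 0.66 q6 -0.09 gap 0.224 z 0.13832905139479837
```

Request:
{"name": "move_arm", "arguments": {
  "deltas": [
    [0.0007, -0.0025, 0, 0.05, 22],
    [0.0014, -0.005, 0, 0.1, 22],
    [0.0022, -0.0075, 0, 0.15, 22],
    [0.0031, -0.01, 0, 0.2, 22],
    [0.004, -0.0124, 0, 0.25, 22],
    [0.005, -0.0148, 0, 0.3, 22],
    [0.0061, -0.0172, 0, 0.35, 22],
    [0.0072, -0.0195, 0, 0.4, 22]
  ]
}}

```text
t: 10.35
tcp_pos: [0.5841, 0.0466, 0.1383]
tool_rot: [0.783, 0.623, -0.0, 0.0]
force: [2.4, -0.3, 0.6]
finger_gap: 0.222
```

```bash
python3 - <<'E'
from h import *
tang()
E
```

```text
t 10.35 phi -2.050 cw 1.725 r 0.0421 Fcw -2.25 Frad -0.83 Fz 0.61 q6 0.12 gap 0.222 z 0.13828192691515953
```

Request:
{"name": "move_arm", "arguments": {
  "deltas": [
    [0.0007, -0.0025, 0, 0.05, 22],
    [0.0014, -0.005, 0, 0.1, 22],
    [0.0022, -0.0075, 0, 0.15, 22],
    [0.0031, -0.01, 0, 0.2, 22],
    [0.004, -0.0124, 0, 0.25, 22],
    [0.005, -0.0148, 0, 0.3, 22],
    [0.0061, -0.0172, 0, 0.35, 22],
    [0.0072, -0.0195, 0, 0.4, 22]
  ]
}}

```text
t: 11.02
tcp_pos: [0.5771, 0.051, 0.1383]
tool_rot: [0.841, 0.541, -0.0, 0.0]
force: [1.6, -1.4, 0.3]
finger_gap: 0.221
```

```bash
python3 - <<'E'
from h import *
tang()
E
```

```text
t 11.02 phi -2.247 cw 1.922 r 0.0423 Fcw -2.11 Frad 0.04 Fz 0.30 q6 0.32 gap 0.221 z 0.13828384799690738
```

Request:
{"name": "move_arm", "arguments": {
  "deltas": [
    [0.0007, -0.0025, 0, 0.05, 22],
    [0.0014, -0.005, 0, 0.1, 22],
    [0.0022, -0.0075, 0, 0.15, 22],
    [0.0031, -0.01, 0, 0.2, 22],
    [0.004, -0.0124, 0, 0.25, 22],
    [0.005, -0.0148, 0, 0.3, 22],
    [0.0061, -0.0172, 0, 0.35, 22],
    [0.0072, -0.0195, 0, 0.4, 22]
  ]
}}

```text
t: 11.68
tcp_pos: [0.5712, 0.0567, 0.1383]
tool_rot: [0.891, 0.455, -0.0, 0.0]
force: [1.9, -1.8, 1.1]
finger_gap: 0.221
```

```bash
python3 - <<'E'
from h import *
tang()
E
```

```text
t 11.68 phi -2.440 cw 2.115 r 0.0423 Fcw -2.64 Frad -0.30 Fz 1.05 q6 0.53 gap 0.221 z 0.1382903073459345
```

Request:
{"name": "move_arm", "arguments": {
  "deltas": [
    [0.0007, -0.0025, 0, 0.05, 22],
    [0.0014, -0.005, 0, 0.1, 22],
    [0.0022, -0.0075, 0, 0.15, 22],
    [0.0031, -0.01, 0, 0.2, 22],
    [0.004, -0.0124, 0, 0.25, 22],
    [0.005, -0.0148, 0, 0.3, 22],
    [0.0061, -0.0172, 0, 0.35, 22],
    [0.0072, -0.0195, 0, 0.4, 22]
  ]
}}

```text
t: 12.35
tcp_pos: [0.5692, 0.0617, 0.1386]
tool_rot: [0.931, 0.364, 0.002, 0.003]
force: [5.3, -7.9, -2.3]
finger_gap: 0.221
```

```bash
python3 - <<'E'
from h import *
tang()
E
```

```text
t 12.35 phi -2.565 cw 2.240 r 0.0409 Fcw -9.56 Frad -0.16 Fz -2.30 q6 0.74 gap 0.221 z 0.13857882055419488
```

Request:
{"name": "move_arm", "arguments": {
  "deltas": [
    [0.0002, -0.0006, 0, 0.01, 22],
    [0.0003, -0.0012, 0, 0.025, 22],
    [0.0005, -0.0019, 0, 0.038, 22],
    [0.0007, -0.0025, 0, 0.05, 22],
    [0.0007, -0.0025, 0, 0.05, 22],
    [0.0007, -0.0025, 0, 0.05, 22],
    [0.0007, -0.0025, 0, 0.05, 22],
    [0.0007, -0.0025, 0, 0.05, 22]
  ]
}}

```text
t: 13.02
tcp_pos: [0.5689, 0.0623, 0.1386]
tool_rot: [0.936, 0.353, 0.002, 0.003]
force: [7.2, -7.5, -2.1]
finger_gap: 0.22
```

```bash
python3 - <<'E'
from h import *
tang()
E
```

```text
t 13.02 phi -2.581 cw 2.256 r 0.0408 Fcw -10.15 Frad -2.16 Fz -2.12 q6 0.77 gap 0.220 z 0.13859690391671237
```

Request:
{"name": "move_arm", "arguments": {
  "deltas": [
    [0.0002, -0.0006, 0, 0.01, 22],
    [0.0003, -0.0012, 0, 0.025, 22],
    [0.0005, -0.0019, 0, 0.038, 22],
    [0.0007, -0.0025, 0, 0.05, 22],
    [0.0009, -0.0031, 0, 0.062, 22],
    [0.0011, -0.0038, 0, 0.075, 22],
    [0.0011, -0.0038, 0, 0.075, 22],
    [0.0011, -0.0038, 0, 0.075, 22]
  ]
}}

```text
t: 13.68
tcp_pos: [0.5683, 0.0636, 0.1386]
tool_rot: [0.942, 0.335, 0.002, 0.003]
force: [5.8, -7.2, -2.5]
finger_gap: 0.224
```

```bash
python3 - <<'E'
from h import *
tang()
E
```

```text
t 13.68 phi -2.617 cw 2.292 r 0.0407 Fcw -9.17 Frad -1.42 Fz -2.48 q6 0.81 gap 0.224 z 0.13861151341922728
```

Request:
{"name": "move_arm", "arguments": {
  "deltas": [
    [0.0002, -0.0006, 0, 0.01, 22],
    [0.0003, -0.0012, 0, 0.025, 22],
    [0.0005, -0.0019, 0, 0.038, 22],
    [0.0007, -0.0025, 0, 0.05, 22],
    [0.0009, -0.0031, 0, 0.062, 22],
    [0.0011, -0.0038, 0, 0.075, 22],
    [0.0011, -0.0038, 0, 0.075, 22],
    [0.0011, -0.0038, 0, 0.075, 22]
  ]
}}

```text
t: 14.35
tcp_pos: [0.5673, 0.0652, 0.1386]
tool_rot: [0.948, 0.317, 0.001, 0.003]
force: [5.5, -7.5, -1.2]
finger_gap: 0.225
```

```bash
python3 - <<'E'
from h import *
tang()
E
```

```text
t 14.35 phi -2.662 cw 2.337 r 0.0408 Fcw -9.17 Frad -1.42 Fz -1.21 q6 0.85 gap 0.225 z 0.13857568054624525
```

Request:
{"name": "move_arm", "arguments": {
  "deltas": [
    [0.0002, -0.0006, 0, 0.01, 22],
    [0.0003, -0.0012, 0, 0.025, 22],
    [0.0005, -0.0019, 0, 0.038, 22],
    [0.0007, -0.0025, 0, 0.05, 22],
    [0.0009, -0.0031, 0, 0.062, 22],
    [0.0011, -0.0038, 0, 0.075, 22],
    [0.0011, -0.0038, 0, 0.075, 22],
    [0.0011, -0.0038, 0, 0.075, 22]
  ]
}}

```text
t: 15.02
tcp_pos: [0.5654, 0.0674, 0.1384]
tool_rot: [0.954, 0.299, 0.0, 0.002]
force: [4.0, -5.3, 0.1]
finger_gap: 0.219
```

```bash
python3 - <<'E'
from h import *
tang()
E
```

```text
t 15.02 phi -2.730 cw 2.405 r 0.0416 Fcw -6.43 Frad -1.52 Fz 0.08 q6 0.89 gap 0.219 z 0.1383914737317472
```

Request:
{"name": "move_arm", "arguments": {
  "deltas": [
    [0.0002, -0.0006, 0, 0.01, 22],
    [0.0003, -0.0012, 0, 0.025, 22],
    [0.0005, -0.0019, 0, 0.038, 22],
    [0.0007, -0.0025, 0, 0.05, 22],
    [0.0009, -0.0031, 0, 0.062, 22],
    [0.0011, -0.0038, 0, 0.075, 22],
    [0.0011, -0.0038, 0, 0.075, 22],
    [0.0011, -0.0038, 0, 0.075, 22]
  ]
}}

```text
t: 15.68
tcp_pos: [0.5622, 0.0719, 0.1379]
tool_rot: [0.96, 0.281, -0.002, -0.001]
force: [-0.8, 1.9, 0.8]
finger_gap: 0.219
```

```bash
python3 - <<'E'
from h import *
tang()
snap('wrist','w5')
E
```

```text
t 15.68 phi -2.857 cw 2.532 r 0.0430 Fcw 2.02 Frad 0.29 Fz 0.81 q6 0.93 gap 0.219 z 0.1378660208463751
```

View pics/w5.png

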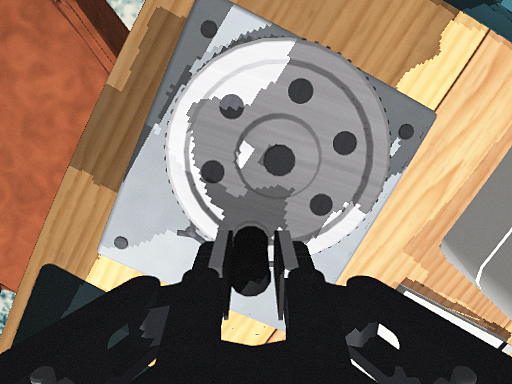

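Request:
{"name": "move_arm", "arguments": {
  "deltas": [
    [0.0002, -0.0006, 0, 0.01, 22],
    [0.0003, -0.0012, 0, 0.025, 22],
    [0.0005, -0.0019, 0, 0.038, 22],
    [0.0007, -0.0025, 0, 0.05, 22],
    [0.0009, -0.0031, 0, 0.062, 22],
    [0.0011, -0.0038, 0, 0.075, 22],
    [0.0011, -0.0038, 0, 0.075, 22],
    [0.0011, -0.0038, 0, 0.075, 22]
  ]
}}

```text
t: 16.4
tcp_pos: [0.5633, 0.0725, 0.1381]
tool_rot: [0.965, 0.263, -0.0, -0.0]
force: [-2.2, 3.0, -1.3]
finger_gap: 0.218
```

```bash
python3 - <<'E'
from h import *
tang()
E
```

```text
t 16.40 phi -2.862 cw 2.537 r 0.0418 Fcw 3.51 Frad 1.27 Fz -1.29 q6 0.97 gap 0.218 z 0.13813201873332934
```

Request:
{"name": "move_arm", "arguments": {
  "deltas": [
    [0.0002, -0.0006, 0, 0.01, 22],
    [0.0003, -0.0012, 0, 0.025, 22],
    [0.0005, -0.0019, 0, 0.038, 22],
    [0.0007, -0.0025, 0, 0.05, 22],
    [0.0009, -0.0031, 0, 0.062, 22],
    [0.0011, -0.0038, 0, 0.075, 22],
    [0.0011, -0.0038, 0, 0.075, 22],
    [0.0011, -0.0038, 0, 0.075, 22]
  ]
}}

```text
t: 17.07
tcp_pos: [0.5638, 0.0736, 0.1387]
tool_rot: [0.969, 0.245, 0.001, 0.0]
force: [-0.5, -0.5, -0.6]
finger_gap: 0.22
```

```bash
python3 - <<'E'
from h import *
tang()
E
```

```text
t 17.07 phi -2.884 cw 2.559 r 0.0411 Fcw -0.35 Frad 0.64 Fz -0.61 q6 1.01 gap 0.220 z 0.13869140997564344
```

Request:
{"name": "move_arm", "arguments": {
  "deltas": [
    [0, 0, 0, 0, 23],
    [0, 0, 0, 0, 24],
    [0, 0, 0, 0, 26],
    [0, 0, 0, 0, 28],
    [0, 0, 0, 0, 31],
    [0, 0, 0, 0, 34],
    [0, 0, 0, 0, 38],
    [0, 0, 0, 0, 42]
  ]
}}

```text
t: 17.73
tcp_pos: [0.5631, 0.0739, 0.1383]
tool_rot: [0.969, 0.245, -0.0, 0.0]
force: [0.0, -1.3, -0.4]
finger_gap: 0.419
```

```bash
python3 - <<'E'
from h import *
tang()
snap('wrist','w6')
E
```

```text
t 17.73 phi -2.897 cw 2.572 r 0.0417 Fcw -1.23 Frad 0.27 Fz -0.39 q6 1.01 gap 0.419 z 0.13828936030829903
```

View pics/w6.png

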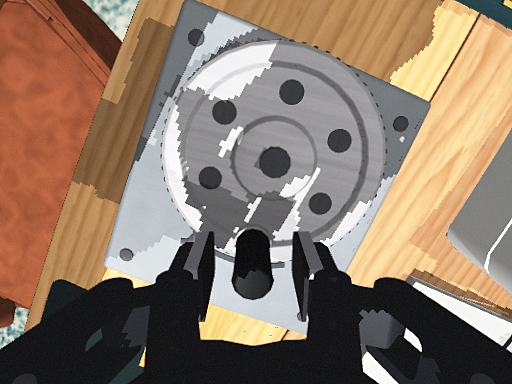

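Request:
{"name": "move_arm", "arguments": {
  "deltas": [
    [0, 0, -0.03, 0, 42],
    [0, 0, -0.08, 0, 42],
    [0, 0, -0.14, 0, 42],
    [0, 0, -0.22, 0, 45],
    [0, 0, -0.3, 0, 50],
    [0, 0, -0.36, 0, 60],
    [0, 0, -0.38, 0, 70],
    [0, 0, -0.38, 0, 80]
  ]
}}

```text
t: 18.45
tcp_pos: [0.5644, 0.0739, 0.2928]
tool_rot: [0.969, 0.245, 0.003, 0.001]
force: [0.1, 0.1, -0.3]
finger_gap: 0.795
```

```bash
python3 - <<'E'
from h import *
snap('wrist','w7'); snap('scene','s7'); snap('top','t7')
p,W,n,T,K=load('s7')
cv2.imwrite('pics/s7c.png',cv2.resize(p[100:215,140:290,::-1],None,fx=5,fy=5,interpolation=cv2.INTER_CUBIC))
for f,(r0,r1,c0,c1) in [('t7',(125,215,125,205)),('w7',(0,384,0,512))]:
    p,W,*_=load(f); m=np.zeros(W.shape[:2],bool); m[r0:r1,c0:c1]=1; Z=W[...,2]
    k=m&(Z>0.15)&(Z<0.163)&(np.hypot(W[...,0]-.6035,W[...,1]-.084)<.055)
    a=cv2.minEnclosingCircle(W[k][:,:2].astype(np.float32)*1000); print(f,k.sum(),a, -0.325-np.arctan2(a[0][1]-84,a[0][0]-603.5))
to(0.447,0.066,0.1,1.69)
E
```

```text
t7 46 ((565.6945190429688, 74.37296295166016), 8.4650297164917) 2.5672455272616928
w7 304 ((563.3232421875, 74.26383209228516), 8.400148391723633) 2.578842584667701
delta [-0.2606 -0.118   0.4722] twist -5.531 yawnow -1.0755 t 18.6 q6 1.0093161635479813 F [-0.15  0.13 -0.66] pos [0.5619 0.074  0.2885] gap 0.8008864253185567
```

View pics/w7.png

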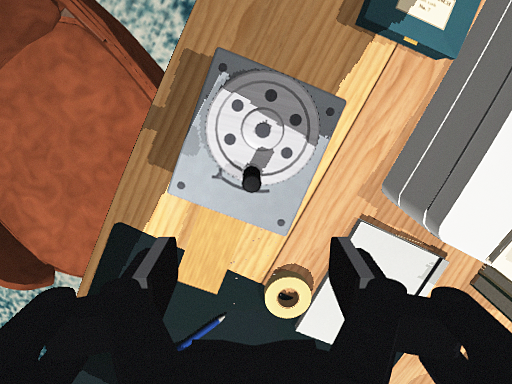

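View pics/s7c.png

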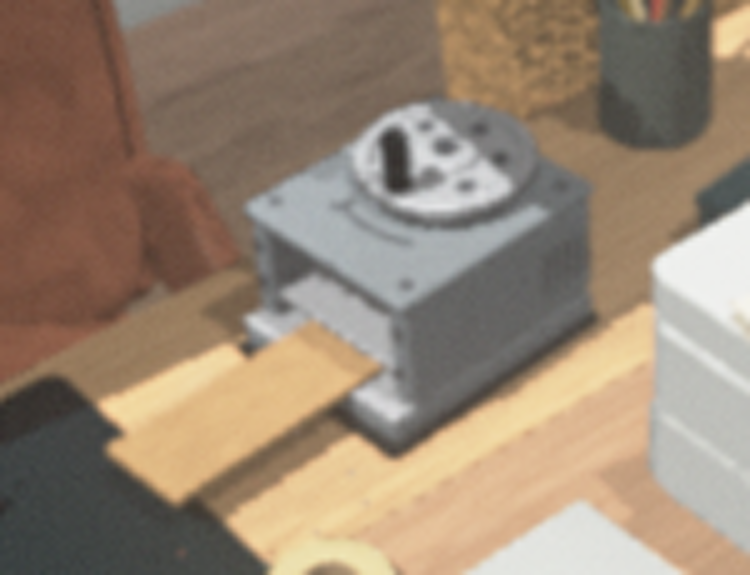

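```bash
python3 - <<'E'
from h import *
a,Wa,*_=load('scene0');b,Wb,*_=load('s7')
for c in range(198,220,3):
    print(c,[(r,np.round(Wa[r,c]*1000).tolist(),np.round(Wb[r,c]*1000).tolist()) for r in range(148,174,4)])
cv2.imwrite('pics/cmp.png',np.vstack([cv2.resize(x[140:185,180:240,::-1],None,fx=6,fy=6,interpolation=cv2.INTER_CUBIC) for x in(a,b)]))
E
```

```text
198 [(148, [505.0, 98.0, 98.0], [506.0, 99.0, 97.0]), (152, [520.0, 126.0, 59.0], [520.0, 126.0, 59.0]), (156, [520.0, 129.0, 42.0], [516.0, 122.0, 49.0]), (160, [512.0, 118.0, 38.0], [509.0, 112.0, 44.0]), (164, [509.0, 115.0, 27.0], [508.0, 113.0, 28.0]), (168, [495.0, 94.0, 33.0], [496.0, 95.0, 32.0]), (172, [487.0, 82.0, 31.0], [485.0, 78.0, 35.0])]
201 [(148, [510.0, 90.0, 100.0], [509.0, 88.0, 102.0]), (152, [526.0, 120.0, 60.0], [532.0, 130.0, 50.0]), (156, [525.0, 120.0, 45.0], [525.0, 121.0, 44.0]), (160, [512.0, 101.0, 49.0], [516.0, 107.0, 43.0]), (164, [513.0, 106.0, 30.0], [514.0, 107.0, 30.0]), (168, [503.0, 91.0, 31.0], [500.0, 86.0, 36.0]), (172, [nan, nan, nan], [493.0, 76.0, 31.0])]
204 [(148, [514.0, 80.0, 104.0], [513.0, 79.0, 105.0]), (152, [510.0, 76.0, 95.0], [511.0, 78.0, 93.0]), (156, [532.0, 115.0, 44.0], [532.0, 115.0, 44.0]), (160, [521.0, 100.0, 45.0], [522.0, 101.0, 44.0]), (164, [513.0, 88.0, 42.0], [513.0, 88.0, 42.0]), (168, [509.0, 85.0, 31.0], [508.0, 83.0, 33.0]), (172, [500.0, 71.0, 30.0], [500.0, 72.0, 30.0])]
207 [(148, [521.0, 76.0, 103.0], [52
[... 1032 characters left out ...]
, [540.0, 61.0, 102.0], [541.0, 62.0, 102.0]), (152, [528.0, 44.0, 105.0], [530.0, 47.0, 102.0]), (156, [519.0, 32.0, 103.0], [520.0, 32.0, 103.0]), (160, [534.0, 56.0, 66.0], [546.0, 75.0, 48.0]), (164, [536.0, 61.0, 47.0], [536.0, 62.0, 46.0]), (168, [527.0, 50.0, 44.0], [528.0, 51.0, 43.0]), (172, [519.0, 38.0, 42.0], [517.0, 35.0, 45.0])]
219 [(148, [546.0, 55.0, 102.0], [546.0, 55.0, 103.0]), (152, [536.0, 41.0, 102.0], [536.0, 42.0, 102.0]), (156, [525.0, 26.0, 104.0], [524.0, 24.0, 105.0]), (160, [514.0, 10.0, 106.0], [517.0, 15.0, 101.0]), (164, [517.0, 16.0, 87.0], [517.0, 16.0, 87.0]), (168, [514.0, 14.0, 75.0], [517.0, 19.0, 70.0]), (172, [516.0, 19.0, 56.0], [517.0, 20.0, 55.0])]
```

View pics/cmp.png

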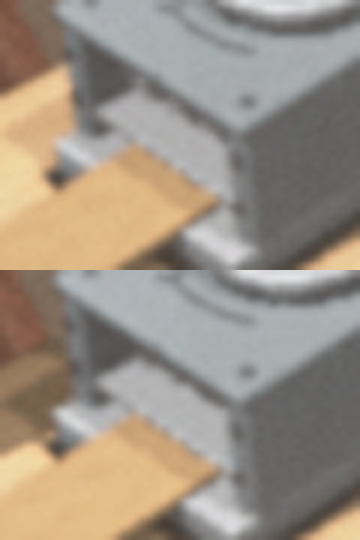

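Request:
{"name": "move_arm", "arguments": {
  "deltas": [
    [-0.04, -0.018, 0, -0.12, 80],
    [-0.08, -0.036, 0, -0.25, 80],
    [-0.12, -0.054, 0, -0.37, 85],
    [-0.16, -0.072, 0, -0.5, 90],
    [-0.2, -0.09, 0, -0.62, 95],
    [-0.24, -0.108, 0, -0.75, 98],
    [-0.26, -0.118, 0, -0.88, 98],
    [-0.26, -0.118, 0, -1, 98]
  ]
}}

```text
t: 19.27
tcp_pos: [0.4453, 0.0663, 0.2881]
tool_rot: [0.878, 0.479, -0.003, -0.002]
force: [0.1, -0.2, -0.4]
finger_gap: 0.981
```

Request:
{"name": "move_arm", "arguments": {
  "deltas": [
    [0, 0, 0, -0.2, 98],
    [0, 0, 0, -0.4, 98],
    [0, 0, 0, -0.6, 98],
    [0, 0, 0, -0.8, 98],
    [0, 0, 0, -1, 98],
    [0, 0, 0, -1, 98],
    [0, 0, 0, -1, 98],
    [0, 0, 0, -1, 98]
  ]
}}

```text
t: 19.93
tcp_pos: [0.4486, 0.0661, 0.2893]
tool_rot: [0.734, 0.679, -0.001, -0.001]
force: [-0.7, -1.3, 0.3]
finger_gap: 0.982
```

Request:
{"name": "move_arm", "arguments": {
  "deltas": [
    [0, 0, 0, -0.2, 98],
    [0, 0, 0, -0.4, 98],
    [0, 0, 0, -0.6, 98],
    [0, 0, 0, -0.8, 98],
    [0, 0, 0, -1, 98],
    [0, 0, 0, -1, 98],
    [0, 0, 0, -1, 98],
    [0, 0, 0, -1, 98]
  ]
}}

```text
t: 20.6
tcp_pos: [0.4491, 0.066, 0.2901]
tool_rot: [0.543, 0.839, -0.0, -0.0]
force: [-0.4, -0.5, -0.9]
finger_gap: 0.977
```

Request:
{"name": "move_arm", "arguments": {
  "deltas": [
    [0, 0, 0, -0.2, 98],
    [0, 0, 0, -0.4, 98],
    [0, 0, 0, -0.6, 98],
    [0, 0, 0, -0.8, 98],
    [0, 0, 0, -1, 98],
    [0, 0, 0, -1, 98],
    [0, 0, 0, -1, 98],
    [0, 0, 0, -1, 98]
  ]
}}

```text
t: 21.27
tcp_pos: [0.4491, 0.066, 0.2903]
tool_rot: [0.319, 0.948, -0.0, -0.0]
force: [-0.0, -0.4, 0.3]
finger_gap: 0.98
```

Request:
{"name": "move_arm", "arguments": {
  "deltas": [
    [0, 0, 0, -0.2, 98],
    [0, 0, 0, -0.4, 98],
    [0, 0, 0, -0.6, 98],
    [0, 0, 0, -0.8, 98],
    [0, 0, 0, -1, 98],
    [0, 0, 0, -1, 98],
    [0, 0, 0, -1, 98],
    [0, 0, 0, -1, 98]
  ]
}}

```text
t: 21.93
tcp_pos: [0.4492, 0.066, 0.2903]
tool_rot: [0.075, 0.997, 0.0, 0.0]
force: [0.1, -0.0, 0.2]
finger_gap: 0.979
```

Request:
{"name": "move_arm", "arguments": {
  "deltas": [
    [0, 0, 0, -0.2, 98],
    [0, 0, 0, -0.4, 98],
    [0, 0, 0, -0.53, 98],
    [0, 0, 0, -0.53, 98],
    [0, 0, 0, -0.53, 98],
    [0, 0, 0, -0.53, 98],
    [0, 0, 0, -0.53, 98],
    [0, 0, 0, -0.53, 98]
  ]
}}

```text
t: 22.6
tcp_pos: [0.4492, 0.066, 0.2903]
tool_rot: [-0.059, 0.998, 0.0, -0.0]
force: [0.2, -0.0, -0.7]
finger_gap: 0.98
```

```bash
python3 - <<'E'
from h import *
snap('wrist','w8')
to(0.447,0.066,0.02,1.69)
p,W,*_=load('w8'); Z=W[...,2]
hsv=cv2.cvtColor(p,cv2.COLOR_RGB2HSV)
m=(Z>0.022)&(Z<0.04)&(hsv[...,1]>90)&(abs(W[...,1]-.066)<.05)
m=cv2.morphologyEx(m.astype(np.uint8),cv2.MORPH_OPEN,np.ones((5,5)))>0
print(m.sum(),cv2.minAreaRect(W[m][:,:2].astype(np.float32)*1000),np.median(Z[m]))
E
```

```text
delta [5.400e-03 6.000e-04 6.758e-01] twist -0.003 yawnow 1.6887 t 22.65 q6 -1.7897597769454738 F [-1.3  -0.41  0.06] pos [0.4492 0.066  0.2903] gap 0.9758262969651205
6206 ((445.7140197753906, 64.95086669921875), (145.1298828125, 59.850242614746094), 6.603484630584717) 0.030613966204323856
```

View pics/w8.png

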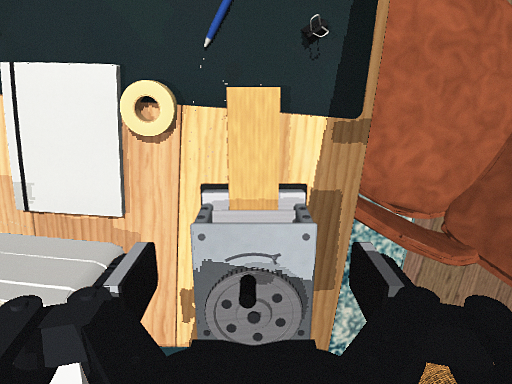

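Request:
{"name": "move_arm", "arguments": {
  "deltas": [
    [0.01, 0.001, 0.05, 0, 98],
    [0.02, 0.003, 0.12, 0, 98],
    [0.03, 0.0045, 0.2, 0, 98],
    [0.03, 0.0045, 0.29, 0, 98],
    [0.03, 0.0045, 0.38, 0, 98],
    [0.03, 0.0045, 0.46, 0, 98],
    [0.03, 0.0045, 0.52, 0, 98],
    [0.03, 0.0045, 0.54, 0, 98]
  ]
}}

```text
t: 23.32
tcp_pos: [0.4354, 0.0665, 0.0714]
tool_rot: [-0.059, 0.998, 0.0, -0.003]
force: [0.1, 0.4, 0.7]
finger_gap: 0.979
```

```bash
python3 - <<'E'
from h import *
snap('wrist','w9')
to(0.437,0.064,0.02,1.688)
E
```

```text
delta [-0.0035 -0.0066  0.1291] twist 0.002 yawnow 1.6888 t 23.3667 q6 -1.7921750698046754 F [ 0.75 -0.64  0.14] pos [0.4356 0.0664 0.0716] gap 0.9751920896522039
```

View pics/w9.png

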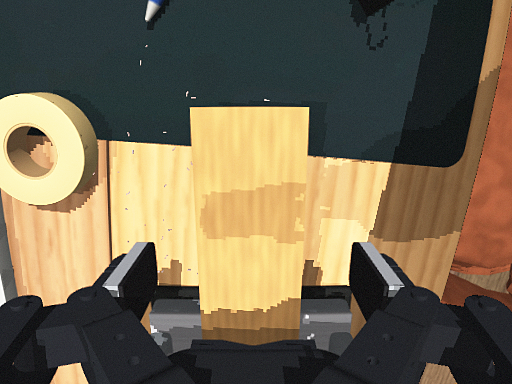

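```bash
python3 - <<'E'
from h import *
p,W,*_=load('w9'); Z=W[...,2]
R=Ro.from_quat(manip.sense()['tool_rot']).as_matrix(); s=manip.sense()['tcp_pos']
L=(W-s)@R
m=(Z>0.024)&(Z<0.037)&(abs(L[...,1])<.04)
for r in range(120,320,20):
    i=np.where(m[r])[0]
    if len(i): print(r,i.min(),i.max(),np.round(L[r,i.min()],4),np.round(L[r,i.max()],4), 'mid',np.round((L[r,i.min(),1]+L[r,i.max(),1])/2,4))
E
```

```text
120 190 308 [ 0.0558 -0.0325  0.0423] [0.0558 0.0274 0.0415] mid -0.0025
140 191 307 [ 0.0456 -0.0324  0.042 ] [0.0456 0.0273 0.0416] mid -0.0025
160 192 306 [ 0.0351 -0.0324  0.0421] [0.0352 0.0271 0.0411] mid -0.0026
180 194 305 [ 0.0245 -0.0317  0.0413] [0.0242 0.0272 0.0422] mid -0.0022
200 195 304 [ 0.0135 -0.0316  0.041 ] [0.0135 0.0269 0.0407] mid -0.0024
220 196 303 [ 0.0016 -0.0318  0.0419] [0.0018 0.027  0.0413] mid -0.0024
240 197 303 [-0.0101 -0.0317  0.0412] [-0.01    0.0274  0.0409] mid -0.0022
260 198 302 [-0.0229 -0.0319  0.0419] [-0.0227  0.0275  0.0415] mid -0.0022
280 199 301 [-0.0348 -0.0317  0.0401] [-0.035   0.0273  0.0404] mid -0.0022
300 200 300 [-0.0486 -0.0319  0.0405] [-0.0487  0.0273  0.0406] mid -0.0023
```

Request:
{"name": "move_arm", "arguments": {
  "deltas": [
    [0, -0.005, 0.03, 0, 98],
    [0, -0.005, 0.06, 0, 98],
    [0, -0.005, 0.09, 0, 98],
    [0, -0.005, 0.12, 0, 98],
    [0, -0.005, 0.128, 0, 95],
    [0, -0.005, 0.128, 0, 88],
    [0, -0.005, 0.128, 0, 82],
    [0, -0.005, 0.128, 0, 80]
  ],
  "force": 20
}}

```text
t: 24.03
tcp_pos: [0.438, 0.0644, 0.0241]
tool_rot: [-0.059, 0.998, -0.0, 0.001]
force: [-0.6, 0.0, 0.3]
finger_gap: 0.801
```

Request:
{"name": "move_arm", "arguments": {
  "deltas": [
    [0, 0, 0, 0, 78],
    [0, 0, 0, 0, 76],
    [0, 0, 0, 0, 74],
    [0, 0, 0, 0, 72],
    [0, 0, 0, 0, 70],
    [0, 0, 0, 0, 68],
    [0, 0, 0, 0, 66],
    [0, 0, 0, 0, 64]
  ],
  "force": 25
}}

```text
t: 24.7
tcp_pos: [0.4373, 0.0644, 0.0234]
tool_rot: [-0.059, 0.998, -0.0, 0.0]
force: [-0.4, -0.2, 5.8]
finger_gap: 0.693
```

```bash
python3 - <<'E'
from h import *
snap('wrist','w10')
to(0.437,0.064,0.02,1.688)
E
```

```text
delta [ 0.0008 -0.0009  0.0083] twist 0.003 yawnow 1.6895 t 24.75 q6 -1.7970916135593868 F [-0.57 -0.15  5.01] pos [0.4373 0.0644 0.0233] gap 0.6954842968664914
```

View pics/w10.png

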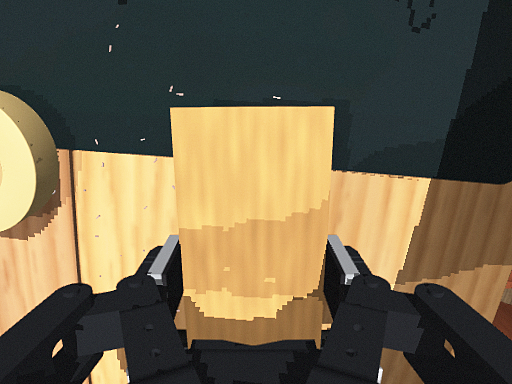

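Request:
{"name": "move_arm", "arguments": {
  "deltas": [
    [0, 0, -0.002, 0, 64],
    [0, 0, -0.004, 0, 64],
    [0, 0, -0.004, 0, 64],
    [0.002, 0, -0.004, 0, 64],
    [0.005, 0, -0.004, 0, 64],
    [0.009, 0, -0.004, 0, 64],
    [0.014, 0, -0.004, 0, 64],
    [0.02, 0, -0.004, 0, 64]
  ],
  "force": 30
}}

```text
t: 25.42
tcp_pos: [0.4291, 0.0634, 0.0247]
tool_rot: [-0.059, 0.998, 0.0, -0.0]
force: [-0.6, -0.4, 0.3]
finger_gap: 0.693
```

```bash
python3 - <<'E'
from h import *
to(0.437,0.064,0.02,1.688)
E
```

```text
delta [-0.0198 -0.0009  0.0117] twist 0.003 yawnow 1.6895 t 25.4167 q6 -1.8015063172018815 F [-0.56 -0.39  0.34] pos [0.4291 0.0634 0.0247] gap 0.6931793054211535
```

Request:
{"name": "move_arm", "arguments": {
  "deltas": [
    [0.01, 0, 0, 0, 64],
    [0.025, 0, 0, 0, 64],
    [0.04, 0, 0, 0, 64],
    [0.06, 0, 0, 0, 64],
    [0.08, 0, 0, 0, 64],
    [0.1, 0, 0, 0, 64],
    [0.115, 0, 0, 0, 64],
    [0.118, 0, 0, 0, 64]
  ]
}}

```text
t: 26.08
tcp_pos: [0.3802, 0.0579, 0.0248]
tool_rot: [-0.059, 0.998, 0.0, -0.001]
force: [0.1, 0.1, -0.8]
finger_gap: 0.689
```

```bash
python3 - <<'E'
from h import *
snap('top','t11'); to(0.437,0.064,0.02,1.688)
p,W,*_=load('t11')
cv2.imwrite('pics/t11c.png',cv2.resize(p[115:275,110:310,::-1],None,fx=4,fy=4,interpolation=cv2.INTER_CUBIC)[:600])
E
```

```text
delta [-0.1408 -0.0014  0.0115] twist 0.002 yawnow 1.6892 t 26.1333 q6 -1.8305092155549032 F [ 0.07  0.44 -0.63] pos [0.381  0.0579 0.0247] gap 0.6900727246260577
```

View pics/t11c.png

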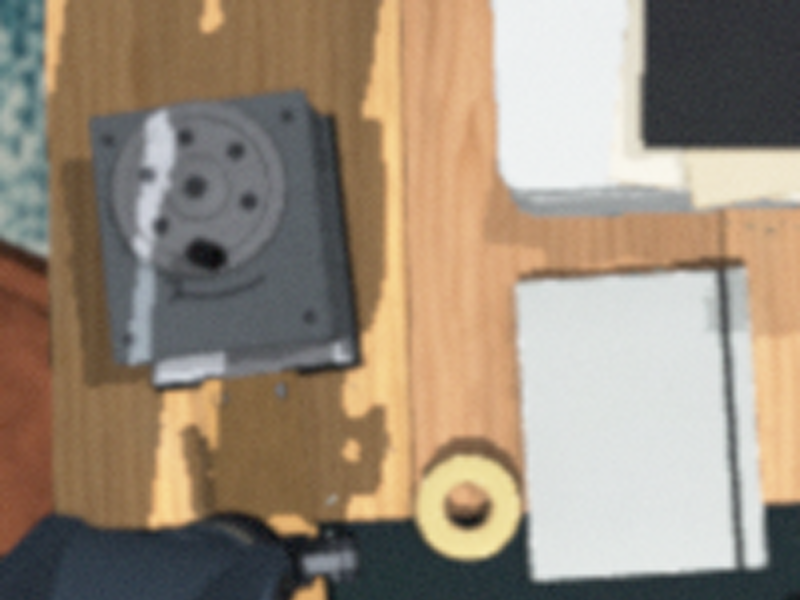

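Request:
{"name": "move_arm", "arguments": {
  "deltas": [
    [0, 0, -0.01, 0, 64],
    [0, 0, -0.03, 0, 64],
    [0, 0, -0.06, 0, 64],
    [0, 0, -0.1, 0, 64],
    [0, 0, -0.14, 0, 64],
    [0, 0, -0.18, 0, 64],
    [0, 0, -0.2, 0, 64],
    [0, 0, -0.2, 0, 64]
  ]
}}

```text
t: 26.8
tcp_pos: [0.384, 0.0578, 0.1068]
tool_rot: [-0.059, 0.998, -0.001, 0.003]
force: [0.1, -0.4, -0.6]
finger_gap: 0.688
```

```bash
python3 - <<'E'
from h import *
snap('wrist','w12'); to(0.4386,-0.1766,0.1,1.628)
E
```

```text
delta [-0.0669 -0.5982  0.0159] twist 0.124 yawnow 1.6898 t 26.85 q6 -1.8304341948659315 F [-0.31 -0.02 -0.36] pos [0.3836 0.0578 0.106 ] gap 0.6913801580078974
```

View pics/w12.png

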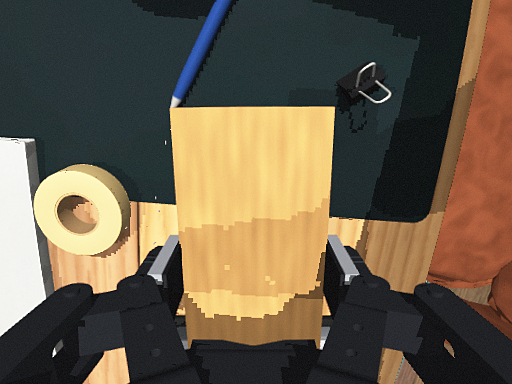

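Request:
{"name": "move_arm", "arguments": {
  "deltas": [
    [0, -0.03, 0, 0, 64],
    [0, -0.08, 0, 0, 64],
    [-0.01, -0.15, 0, 0, 64],
    [-0.02, -0.22, 0, 0, 64],
    [-0.03, -0.29, 0, 0, 64],
    [-0.04, -0.36, 0, 0.03, 64],
    [-0.055, -0.43, 0, 0.06, 64],
    [-0.067, -0.5, 0, 0.12, 64]
  ]
}}

```text
t: 27.52
tcp_pos: [0.4328, -0.1389, 0.1041]
tool_rot: [-0.029, 1.0, 0.0, -0.0]
force: [0.5, -0.2, -0.1]
finger_gap: 0.69
```

Request:
{"name": "move_arm", "arguments": {
  "deltas": [
    [0, -0.05, 0, 0, 64],
    [0, -0.09, 0, 0, 64],
    [0, -0.098, 0, 0, 64],
    [0, -0.098, 0, 0, 64],
    [0, -0.098, 0, 0, 64],
    [0, -0.098, 0, 0, 64],
    [0, -0.098, 0, 0, 64],
    [0, -0.098, 0, 0, 64]
  ]
}}

```text
t: 28.18
tcp_pos: [0.4348, -0.1756, 0.1047]
tool_rot: [-0.03, 1.0, 0.0, -0.0]
force: [-0.5, -0.5, -1.1]
finger_gap: 0.687
```

```bash
python3 - <<'E'
from h import *
snap('top','t13'); snap('wrist','w13'); to(0.4386,-0.1766,0.03,1.628)
p,W,*_=load('w13'); s=manip.sense(); R=Ro.from_quat(s['tool_rot']).as_matrix(); L=(W-s['tcp_pos'])@R
for c in (220,256,290): print([np.round(L[r,c],4).tolist() for r in (110,150,200,250)])
E
```

```text
delta [-0.0089 -0.0021  0.1869] twist 0.005 yawnow 1.6305 t 28.2833 q6 -2.2538231791358876 F [-0.46  0.78 -1.55] pos [ 0.435  -0.176   0.1048] gap 0.6928846018618375
[[0.0627, -0.0122, -0.0063], [0.048, -0.0126, -0.0063], [0.0287, -0.013, -0.0072], [0.0069, -0.0137, -0.0063]]
[[0.0627, 0.0009, -0.0061], [0.0482, 0.0009, -0.0073], [0.0286, 0.0009, -0.0069], [0.0073, 0.001, -0.0071]]
[[0.0627, 0.0133, -0.0056], [0.0481, 0.0135, -0.007], [0.0285, 0.0141, -0.0068], [0.0069, 0.0149, -0.0063]]
```

View pics/w13.png

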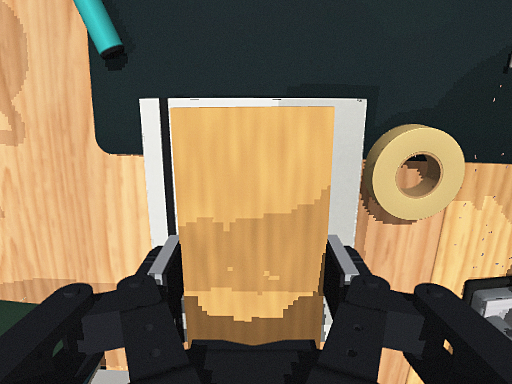

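Request:
{"name": "move_arm", "arguments": {
  "deltas": [
    [-0.004, 0, 0.03, 0, 64],
    [-0.008, 0, 0.07, 0, 64],
    [-0.008, 0, 0.11, 0, 64],
    [-0.008, 0, 0.15, 0, 64],
    [-0.008, 0, 0.175, 0, 64],
    [-0.008, 0, 0.19, 0, 64],
    [-0.008, 0, 0.195, 0, 64],
    [-0.008, 0, 0.195, 0, 64]
  ]
}}

```text
t: 28.95
tcp_pos: [0.4382, -0.1764, 0.0265]
tool_rot: [-0.029, 1.0, 0.0, -0.0]
force: [-0.9, -0.4, -0.8]
finger_gap: 0.69
```

Request:
{"name": "move_arm", "arguments": {
  "deltas": [
    [0, 0, 0, 0, 64],
    [0, 0, 0.001, 0, 64],
    [0, 0, 0.002, 0, 64],
    [0, 0, 0.003, 0, 64],
    [0, 0, 0.004, 0, 64],
    [0, 0, 0.004, 0, 64],
    [0, 0, 0.004, 0, 64],
    [0, 0, 0.004, 0, 64]
  ]
}}

```text
t: 29.62
tcp_pos: [0.4382, -0.1765, 0.0252]
tool_rot: [-0.029, 1.0, -0.0, 0.0]
force: [-0.9, 0.2, 0.0]
finger_gap: 0.69
```

Request:
{"name": "move_arm", "arguments": {
  "deltas": [
    [0, 0, 0, 0, 64],
    [0, 0, 0.001, 0, 64],
    [0, 0, 0.002, 0, 64],
    [0, 0, 0.003, 0, 64],
    [0, 0, 0.004, 0, 64],
    [0, 0, 0.004, 0, 64],
    [0, 0, 0.004, 0, 64],
    [0, 0, 0.004, 0, 64]
  ]
}}

```text
t: 30.28
tcp_pos: [0.4382, -0.1765, 0.0235]
tool_rot: [-0.029, 1.0, 0.0, -0.0]
force: [0.8, 0.4, -1.5]
finger_gap: 0.691
```

Request:
{"name": "move_arm", "arguments": {
  "deltas": [
    [0, 0, 0, 0, 64],
    [0, 0, 0.001, 0, 64],
    [0, 0, 0.002, 0, 64],
    [0, 0, 0.003, 0, 64],
    [0, 0, 0.004, 0, 64],
    [0, 0, 0.004, 0, 64],
    [0, 0, 0.004, 0, 64],
    [0, 0, 0.004, 0, 64]
  ]
}}

```text
t: 30.95
tcp_pos: [0.4383, -0.1765, 0.0219]
tool_rot: [-0.029, 1.0, -0.0, -0.0]
force: [-0.2, 0.3, -0.5]
finger_gap: 0.694
```

```bash
python3 - <<'E'
from h import *
to(0.4386,-0.1766,0.02,1.628)
E
```

```text
delta [-0.0009 -0.0003  0.0048] twist 0.003 yawnow 1.6295 t 30.95 q6 -2.24951195493567 F [-0.2   0.3  -0.47] pos [ 0.4383 -0.1765  0.0219] gap 0.6935336198711927
```

Request:
{"name": "move_arm", "arguments": {
  "deltas": [
    [0, 0, 0, 0, 64],
    [0, 0, 0.001, 0, 64],
    [0, 0, 0.002, 0, 64],
    [0, 0, 0.003, 0, 64],
    [0, 0, 0.004, 0, 64],
    [0, 0, 0.004, 0, 64],
    [0, 0, 0.004, 0, 64],
    [0, 0, 0.004, 0, 64]
  ]
}}

```text
t: 31.62
tcp_pos: [0.4382, -0.1765, 0.0203]
tool_rot: [-0.029, 1.0, 0.0, -0.0]
force: [0.0, 0.1, -0.3]
finger_gap: 0.693
```

Request:
{"name": "move_arm", "arguments": {
  "deltas": [
    [0, 0, 0, 0, 64],
    [0, 0, 0.001, 0, 64],
    [0, 0, 0.002, 0, 64],
    [0, 0, 0.003, 0, 64],
    [0, 0, 0.003, 0, 64],
    [0, 0, 0.003, 0, 64],
    [0, 0, 0.003, 0, 64],
    [0, 0, 0.003, 0, 64]
  ]
}}

```text
t: 32.28
tcp_pos: [0.4383, -0.1765, 0.0198]
tool_rot: [-0.029, 1.0, -0.0, 0.0]
force: [-0.3, 0.3, 7.0]
finger_gap: 0.692
```

Request:
{"name": "move_arm", "arguments": {
  "deltas": [
    [0, 0, -0.002, 0, 64],
    [0, 0, -0.002, 0, 64],
    [0, 0, -0.002, 0, 72],
    [0, 0, -0.002, 0, 80],
    [0, 0, -0.002, 0, 90],
    [0, 0, -0.002, 0, 98],
    [0, 0, -0.002, 0, 98],
    [0, 0, -0.002, 0, 98]
  ]
}}

```text
t: 32.95
tcp_pos: [0.4382, -0.1765, 0.0198]
tool_rot: [-0.029, 1.0, 0.0, -0.0]
force: [-0.3, 0.7, -0.7]
finger_gap: 0.985
```

Request:
{"name": "move_arm", "arguments": {
  "deltas": [
    [0, 0, -0.02, 0, 98],
    [0, 0, -0.06, 0, 98],
    [0, 0, -0.12, 0, 98],
    [0, 0, -0.2, 0, 98],
    [0, 0, -0.28, 0, 98],
    [0, 0, -0.36, 0, 98],
    [0, 0, -0.42, 0, 98],
    [0, 0, -0.42, 0, 98]
  ]
}}

```text
t: 33.62
tcp_pos: [0.4407, -0.178, 0.193]
tool_rot: [-0.03, 1.0, -0.003, 0.004]
force: [0.4, 0.1, 0.1]
finger_gap: 0.978
```

```bash
python3 - <<'E'
from h import *
snap('scene','s14'); snap('wrist','w14')
to(0.4386,-0.1766,0.3,1.628)
p,W,*_=load('w14'); Z=W[...,2]; hsv=cv2.cvtColor(p,cv2.COLOR_RGB2HSV)
m=(Z>0.014)&(Z<0.03)&(hsv[...,1]>70)&(W[...,1]<-0.11)
m=cv2.morphologyEx(m.astype(np.uint8),cv2.MORPH_OPEN,np.ones((5,5)))>0
print(m.sum(),cv2.minAreaRect(W[m][:,:2].astype(np.float32)*1000),np.median(Z[m]),np.percentile(Z[m],[5,95]))
A=np.c_[W[m][:,:2],np.ones(m.sum())]; print(np.linalg.lstsq(A,Z[m],rcond=None)[0])
E
```

```text
delta [-0.0009 -0.0005 -0.2769] twist 0.003 yawnow 1.6296 t 33.7167 q6 -2.249522314489524 F [-0.85  0.03 -0.48] pos [ 0.4385 -0.1766  0.1893] gap 0.9815146142900731
12069 ((426.22296142578125, -279.756103515625), (288.3161926269531, 252.30072021484375), 87.8259048461914) 0.018122105203323857 [0.01645695 0.01936967]
[0.00245436 0.00505314 0.01789186]
```

View pics/w14.png

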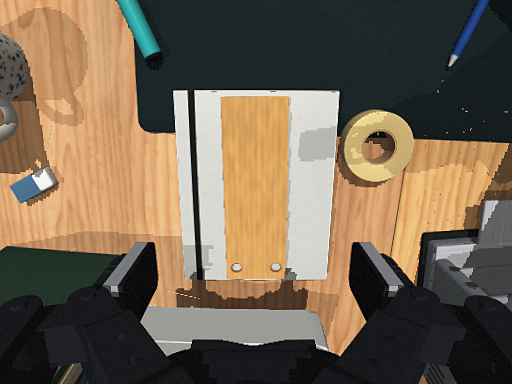

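View pics/s14.png

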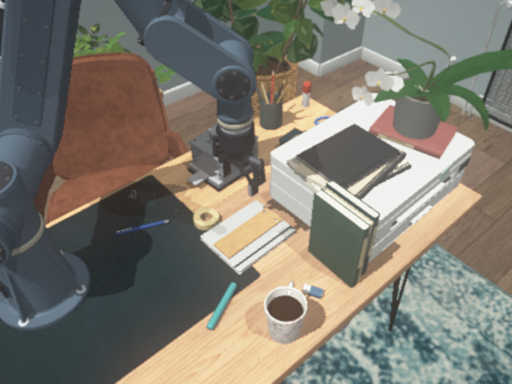

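```bash
python3 - <<'E'
from h import *
snap('top','t15')
for f in('t7','t13','t15'):
    p,W,*_=load(f); m=np.zeros(W.shape[:2],bool); m[125:215,125:205]=1; Z=W[...,2]
    k=m&(Z>0.15)&(Z<0.163)&(np.hypot(W[...,0]-.6035,W[...,1]-.084)<.055)
    a=cv2.minEnclosingCircle(W[k][:,:2].astype(np.float32)*1000) if k.sum()>5 else None
    w=m&(Z>.11)&(Z<.125); b=cv2.minEnclosingCircle(W[w][:,:2].astype(np.float32)*1000)
    print(f,k.sum(),a,b)
p,W,*_=load('t15'); hsv=cv2.cvtColor(p,cv2.COLOR_RGB2HSV)
m=np.zeros(W.shape[:2],bool); m[175:265,236:305]=1; m&=(hsv[...,1]>70)&(W[...,2]>.012)&(W[...,2]<.03)
print(cv2.minAreaRect(W[m][:,:2].astype(np.float32)*1000))
m=np.zeros(W.shape[:2],bool); m[225:258,210:242]=1; m&=(W[...,2]>.012)&(W[...,2]<.03);print('tape',cv2.minEnclosingCircle(W[m][:,:2].astype(np.float32)*1000))
print(manip.sense()['force'])
E
```

```text
t7 46 ((565.6945190429688, 74.37296295166016), 8.4650297164917) ((605.332763671875, 83.91614532470703), 52.42108154296875)
t13 48 ((565.859619140625, 74.60641479492188), 8.538729667663574) ((605.2509155273438, 84.10675811767578), 52.69132995605469)
t15 46 ((564.8461303710938, 74.47115325927734), 8.50175666809082) ((605.1356201171875, 83.97468566894531), 52.6301383972168)
((516.0588989257812, -187.4104461669922), (85.30372619628906, 89.80144500732422), 6.659517765045166)
tape ((414.97674560546875, -63.0548095703125), 32.507957458496094)
[ 0.63832345 -1.05729796 -0.616721  ]
```

Wheel, punch and tape roll are unchanged, and the tag lies flat on the notebook. Handing in.

```bash
python3 -c "
from station import manip
print(manip.sign_off())"
```

```text
the job is handed in; nothing more can be done
None
```

I freed the punch, drew the tag straight out and laid it flat on the grey notebook. The job went in at about 34 s of the 72 s allowed.

**Wheel:** I turned it clockwise about 2.57 rad by the knob. The resistance peaked at about 10 N near 2.26 rad and fell away. The wheel then pulled ahead with about 3.5 N, and I let go once the force was back to about zero. The top camera put the knob in the same place within about 1 mm in later pictures. The scene picture showed the ram had risen, but I did not measure the pins' height directly.

**Tag:** It came out with under 1 N of pull. I let it go a few millimetres above the notebook, once the fingertips had touched the cover with about 7 N.

**Last checks:**
- **Lie of the tag:** The last wrist picture shows it flat and lengthwise on the notebook, clearly within its edges. By eye it is well inside the 45 mm tolerance. My two numeric fits of its final position failed because the colour masks picked up other things, so the centring rests on the picture and on the release position, which I had aimed at the notebook's centre.
- **Bystanders:** The tape roll measured within about 3 mm of where it started. I never went near what I took to be the eraser.
- **Punch:** The wheel's centre, and so the punch, had not shifted measurably.

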